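# Set up the engraving fixture and touch off a batch of blanks

## Task

Set up the engraving fixture for this batch (left and right are the robot's): first slide the transport lock on its front edge fully left to the end stop, then swing the support leg on its left side out until it seats at its end, then lay every brass blank flat in the rimmed bed. Next take the stylus from its forked stand, touch its tip gently on the ringed centre mark of each blank in the bed, one after another from the smallest to the largest, staying on each mark for a moment, and hang it back upright by its collar in the fork. Last, slide the feed selector at the fixture's right end fully away from the robot to its end stop, and leave the other things on the table undisturbed.

Things in the scene. Friction and masses are not known exactly. Their poses are not given: they have to be found in the camera images.
- fixture: Grey engraving fixture, fixed to the table; base 200 (x) x 270 (y) x 34 mm high, with a 60 mm wide ledge along its right end (-y, to y = -192 mm). Origin: centre of the base's underside, x away from the robot, y to the left, z up. Along its front edge (x = -63 mm) runs the transport lock's track, on the right ledge (y = -162 mm) the feed selector's track.
- bed_in (a point): Centre of the bed's white floor, 40 mm above the table; axes as the fixture's. The bed is 110 mm in x and 250 mm in y inside its rim; the rim is 6 mm thick and stands 8 mm above the floor.
- lock (a joint): Transport lock: m travelled along the fixture's +y (to the left); 0 at its right end, 0.09 at the left end stop. Stays where it is left; about 1.5 N moves it.
- lock_top (a point): Centre of the top of the transport lock's black grip (28 mm across its track, 20 mm along it, 40 mm tall, top 88 mm above the table, on a steel track 40 mm wide whose top is 48 mm above the table). Moves with it.
- feed (a joint): Feed selector: m travelled along the fixture's +x (away from the robot); 0 at the near end, 0.07 at the far end stop. Stays where it is left; about 1.5 N moves it.
- feed_top (a point): Centre of the top of the feed selector's black grip, the same grip as the lock's, turned by 90 degrees. Moves with it.
- leg (a joint): Support leg: angle in rad; 0 folded, pointing to the fixture's -x along its left side; grows as its free end swings to the left, 1.571 at its end, pointing to +y. It turns about a vertical pin and stays where it is left.
- leg_hinge (a point): Point on the vertical axis of the leg's pin, 15 mm above the table, at the fixture's left side.
- leg_knob (a point): Centre of the top of the upright black knob at the leg's free end, 110 mm from the pin, 89 mm above the table. The knob is 18 mm in diameter and 50 mm tall above the leg's flat bar (18 mm wide, top 29 mm above the table).
- seat (a point): Seat in the fork: mid-way between the prongs, at the height of their tops, 75 mm above the table. The stand is fixed to the table: dark base plate 100 x 90 x 10 mm, a column up to the prongs' height at x 30 to 44 mm and two level prongs running to -x, 22 mm apart inside, each 14 mm wide, from x = -30 to 30 mm (axes of the stand, origin here).
- stylus: Loose upright stylus, 117 mm tall, 150 g: 6 mm ball tip, shank 14 mm in diameter, a steel collar 36 mm in diameter from 60 to 68 mm above the tip, above it a square black grip 22 x 22 mm from 68 to 114 mm above the tip. Origin: the lowest point of the tip; z up along the stylus, x and y square to the grip's faces. It hangs in the fork with the collar on the prongs.
- blank1: Loose round brass blank, 28 mm in diameter, 14 mm thick, one of two to four that are present. Origin: the centre mark on its top, a dot ringed by a dark circle 14 mm in diameter.
- blank2: Loose round brass blank, 36 mm in diameter, 14 mm thick, one of two to four that are present. Origin: the centre mark on its top, a dot ringed by a dark circle 14 mm in diameter.
- blank3: Loose round brass blank, 44 mm in diameter, 14 mm thick, one of two to four that are present. Origin: the centre mark on its top, a dot ringed by a dark circle 14 mm in diameter.
- blank4: Loose round brass blank, 52 mm in diameter, 14 mm thick, one of two to four that are present. Origin: the centre mark on its top, a dot ringed by a dark circle 14 mm in diameter.
- tin: Bystander, to be left alone: flat tin of polish, 64 mm in diameter, 45 mm tall, on the table.
- brush: Bystander, to be left alone: brush lying on the table.
- driver: Bystander, to be left alone: screwdriver lying on the table.
- jar: Bystander, to be left alone: jar, 60 mm in diameter and height on the table.
- mug: Bystander, to be left alone: white mug, 80 mm in diameter, 90 mm tall on the table.
- vee: Bystander, to be left alone: small steel vee block, 50 x 35 x 34 mm on the table.
Things that resemble listed ones, but are neither listed nor needed, are in the scene too. What is shaped like the blank4 but blue is not meant.

How it is judged:
By the outcome, as a careful person would: the job done as asked, in the order asked, and still so for the second after the job is handed in, with the robot touching nothing.
Of blank1, blank2, blank3, blank4 only 2 to 4 are there at a start; the rules pass over those that are not, and their reading is None.
At some moment in a run one of blank1, blank2, blank3, blank4 may be knocked a few centimetres aside while the robot is not near it.
It also fails if it takes over 210 s, if anything falls off the work surface, if the arm or the gripper's body presses on something with over 40 N, if the wrist force passes 120 N, or if a joint passes its speed limit or range.

## Robot

A 7-joint arm with a two-finger parallel gripper is mounted at the origin on the work surface. World frame = base frame: x ahead of the robot, y to its left, z up, the work surface at z = 0. Lengths are in m, angles in rad, forces in N, time in s.
With the tool pointing down it reaches from about 0.425 to 0.875 m from the base axis. Payload 4.7 kg.
Tool frame: the origin (TCP) lies between the finger pads; the fingertips stand 19 mm ahead of it and the grasp point (between the pads) is the TCP (ctrl.tip_extent is the distance from the TCP to the fingertips, in m); z points along the fingers, y is the line along which they close (so a half turn about z gives the same grasp; the last joint's range is limited). The gripper opens to 87 mm and grips with 3 to 60 N. Pads are 19 mm wide; open, the fingers measure 117 mm over their backs; the gripper's body (75 mm by 190 mm) begins 51 mm behind the grasp point.
Start: joints at [-1.303, 0.321, -0.07, 1.45, 0.023, 1.371, -0.057], TCP at [0.163, 0.629, 0.242] pointing down, gripper open.
Joint ranges: [-2.86, 2.86], [-0.3, 2.09], [-1.38, 1.24], [0.06, 2.45], [-1.56, 4.7], [0.09, 2.05], [-2.69, 2.69]. Speed limits (rad/s): [2.57, 2.57, 3.14, 3.14, 3.14, 3.14, 3.14].

## Interface

Orientations are given as a rotation vector (axis times angle).
In Python, from bench import ctrl gives the robot as it stands.
- The arm moves only by the shell command python3 -m crank 'ROWS' [OPENING] [FORCE]. ROWS is JSON, a list of rows, each an object of numbers: "tx", "ty", "tz": the shift along the tool's x, y, z in mm; "turn": the turn about the tool's z in units of 5 degrees (1.0 is 5 degrees). In form: [{"tx": .., "ty": .., "tz": .., "turn": ..}, ...]. A call has 1 to 5 rows; each row is the pose to reach, as a shift and turn from the pose commanded when the call began, along the tool's axes at that moment; what a row does not reach only later rows make up. A row lasts 1/8 s, in which the tool goes at most 62.5 mm and 10.7 degrees, less where a joint would pass 70% of its speed; a pose out of reach is approached as far as the arm can. A call with a gripper value outside its range is refused whole. OPENING is the finger opening in mm, from 0 to 87, set as the call begins (- or left out, the last holds). The fingers move at their own pace and stop on an object; FORCE is the grip in N (left out, the last holds). Time passes only in rows, so rows that repeat a pose let the fingers close. It gives the time, the measured TCP pose, the force, the opening and the grip force at its end, in the units of the state.
- ctrl.get_state(): the state, without advancing time (a new reading comes with each control period).
- ctrl.get_image(name): name is "scene" or "top" or "wrist"; returns (picture, depth): 480x640x3 uint8, red, green, blue; 480x640 float32, m along the optical axis (not along the pixel's ray), 0 where there is no reading.
- ctrl.camera_model(name): a dict with "intrinsics" (3x3 intrinsics, pixels), "origin" and "orientation" of the camera in the world. Camera axes: x right, y down, z forward; pixel columns grow to the right and rows downward; lengths in m; the calibration is good to about 2 mm. A picture is of the moment at which its call begins: read the wrist's pose just before it. camera_model takes no time and is no camera call; for the wrist camera it gives the pose at the moment of the call.
- ctrl.close_job(): hands the job in; it is judged then, once.
Trained networks look in the newest picture that a camera, given by its name, has taken for a name from the list of things; names that differ only in an ending like _2 or _b are one class to them, and where a whole thing is asked for, a point or a joint stands for the part that bears it (a point fixed in the world has none). Each returns a list of dicts, best first, with "confidence" (0 to 1); they miss things now and then, are a little off and sometimes report something else, mostly with a low value. They report only what shows in the picture. A call takes as long as a camera call. They do not tell look-alikes from the thing itself.
- ctrl.recognise(camera, query): "xyz" ([x, y, z] in m, in world coordinates, good to about 4 mm: the middle of the surface that is visible of it).
- ctrl.mark_of(camera, query): "xyz" ([x, y, z] in m, in world coordinates, good to about 4 mm: a listed point, or the origin of a listed thing).
The state is a dict: "time": time; "joint_positions": joint angles; "qd": joint speeds; "joint_torque": joint torques, N m; "position": TCP position; "tool_rot": TCP orientation; "ft_force": force on the tool from outside, world axes, zero at the start; "torque": the same for the moment, N m; "grip_width": opening from 0.0 (shut) to 1.0 (fully open); "grip_force": force on a finger pad.
Only numpy, scipy, OpenCV 4.12 (cv2) and the standard library are available. Lean on these libraries where they do the work, as an engineer would, in place of code of your own. Each camera call takes 0.05 s, during which the arm holds its last target. There are 200 camera calls.

## Working session

There is one attempt and no reset: what is moved stays moved. The work goes in short steps, Python scripts to look and compute and a shell command to move; the robot and the scene stay as the last step left them, time stands still between calls to the robot, and variables do not carry over. Pictures are saved under pics/ and viewed, at most 15 in all, crops included, and the job is handed in when it is done.

```bash
mkdir -p pics; cat > h.py <<'E'
import numpy as np, cv2
from scipy.spatial.transform import Rotation as R
from bench import ctrl
def save(cam,n):
    im,d=ctrl.get_image(cam); cv2.imwrite(f'pics/{n}.png',im[:,:,::-1]); return im,d
def to_tool(p):
    s=ctrl.get_state(); return R.from_rotvec(s['tool_rot']).inv().apply(np.array(p)-s['position'])*1000
def pix(cam,u,v,d):
    m=ctrl.camera_model(cam);K=np.array(m['intrinsics']);o=np.array(m['orientation'])
    Rm=o if o.shape==(3,3) else R.from_rotvec(o).as_matrix()
    return Rm@(np.linalg.inv(K)@np.array([u,v,1])*d)+np.array(m['origin'])
def proj(cam,p):
    m=ctrl.camera_model(cam);K=np.array(m['intrinsics']);o=np.array(m['orientation'])
    Rm=o if o.shape==(3,3) else R.from_rotvec(o).as_matrix()
    q=K@(Rm.T@(np.array(p)-np.array(m['origin'])));return q[:2]/q[2]
E
python3 - <<'E'
from h import *
np.set_printoptions(precision=3,suppress=True)
s=ctrl.get_state();print(s)
for c in('scene','top'):
    save(c,c+'0');print(ctrl.camera_model(c))
    for q in 'fixture bed_in lock_top feed_top leg_hinge leg_knob seat stylus blank1 blank2 blank3 blank4 tin mug jar'.split():
        print(c,q,[(np.round(r['xyz'],3).tolist(),round(r['confidence'],2)) for r in ctrl.mark_of(c,q)][:4])
E
```

```text
{'time': 0.0, 'joint_positions': array([-1.303,  0.322, -0.07 ,  1.452,  0.023,  1.371, -0.057]), 'qd': array([-0.002,  0.   ,  0.001, -0.   , -0.001, -0.   ,  0.001]), 'joint_torque': array([  0.   , -49.131,  -0.404, -31.252,  -0.064,   0.044,   0.   ]), 'position': array([0.163, 0.629, 0.24 ]), 'tool_rot': array([-0.397, -3.116,  0.003]), 'ft_force': array([ 0.59 , -0.127,  0.775]), 'torque': array([ 0.014, -0.045, -0.022]), 'grip_force': 0.0, 'grip_width': 1.0010849240785773}
{'intrinsics': array([[521.59,   0.  , 317.35],
       [  0.  , 521.59, 231.36],
       [  0.  ,   0.  ,   1.  ]]), 'origin': array([ 1.215, -0.488,  0.786]), 'orientation': array([-2.042, -1.087,  0.5  ])}
scene fixture [([0.55, 0.037, -0.0], 0.59)]
scene bed_in []
scene lock_top [([0.487, 0.009, 0.093], 0.81)]
scene feed_top [([0.542, -0.126, 0.091], 0.67)]
scene leg_hinge [([0.628, 0.182, 0.012], 0.68)]
scene leg_knob [([0.519, 0.19, 0.089], 0.69), ([0.589, 0.036, 0.039], 0.29)]
scene seat [([0.433, 0.366, 0.077], 0.69)]
scene stylus []
scene blank1 [([0.449, -0.296, 0.013], 0.9), ([0.545, -0.235, 0.015],
[... 1369 characters left out ...]
 0.94), ([0.546, -0.24, 0.013], 0.93), ([0.456, -0.294, 0.016], 0.79), ([0.36, -0.376, 0.016], 0.66)]
top blank2 [([0.407, -0.159, 0.015], 0.94), ([0.546, -0.24, 0.013], 0.93), ([0.456, -0.294, 0.016], 0.79), ([0.36, -0.376, 0.016], 0.66)]
top blank3 [([0.407, -0.159, 0.015], 0.94), ([0.546, -0.24, 0.013], 0.93), ([0.456, -0.294, 0.016], 0.79), ([0.36, -0.376, 0.016], 0.66)]
top blank4 [([0.407, -0.159, 0.015], 0.94), ([0.546, -0.24, 0.013], 0.93), ([0.456, -0.294, 0.016], 0.79), ([0.36, -0.376, 0.016], 0.66)]
top tin [([0.715, -0.258, 0.003], 0.91)]
top mug [([0.628, 0.436, -0.003], 0.79), ([0.605, -0.308, 0.013], 0.7), ([0.432, 0.369, 0.073], 0.57)]
top jar [([0.374, 0.208, -0.001], 0.92)]
```

```bash
ls; ls pics
```

```text
h.py
pics
scene0.png
top0.png
```

View pics/top0.png

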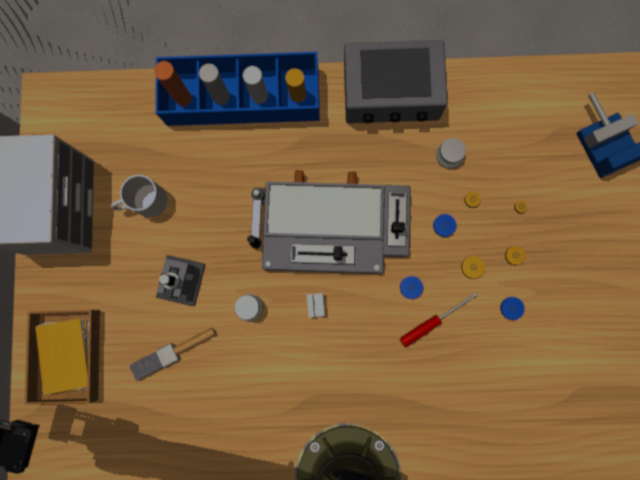

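View pics/scene0.png

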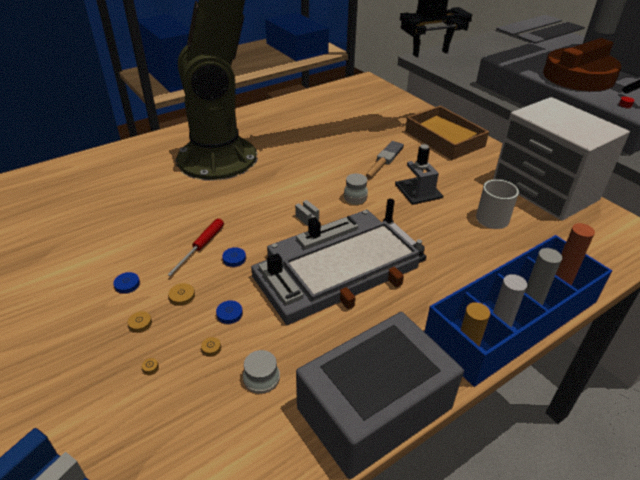

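The top view shows four brass blanks at (472,267), (515,255), (472,200) and (520,207), about 52, 44, 36 and 28 mm across, plus three blue decoys. The lock grip is at (339,253), the feed grip at (397,229), the leg along (256,218), the knob at (254,241) and the stylus stand at (180,280). Next I'll measure precisely.

```bash
cat >> h.py <<'E'
def cloud(cam,im,d):
    m=ctrl.camera_model(cam);K=np.array(m['intrinsics']);Rm=R.from_rotvec(m['orientation']).as_matrix()
    v,u=np.mgrid[0:480,0:640]
    q=np.stack([(u-K[0,2])/K[0,0]*d,(v-K[1,2])/K[1,1]*d,d],-1)
    return q@Rm.T+np.array(m['origin'])
def plane(cam,u,v,z):
    m=ctrl.camera_model(cam);o=np.array(m['origin']);p=pix(cam,u,v,1.);return o+(p-o)*(z-o[2])/(p[2]-o[2])
def brass(im,cam='top',z=.014,box=None):
    hsv=cv2.cvtColor(im,cv2.COLOR_RGB2HSV); return hsv
E
python3 - <<'E'
from h import *
im=cv2.imread('pics/top0.png')[:,:,::-1]
_,d=ctrl.get_image('top')
P=cloud('top',im,d)
reg=(P[...,0]>.42)&(P[...,0]<.70)&(P[...,1]>-.18)&(P[...,1]<.168)
for lo,hi in((.022,.06),):
    m=(reg&(P[...,2]>lo)&(P[...,2]<hi)).astype(np.uint8)
    m=cv2.morphologyEx(m,cv2.MORPH_OPEN,np.ones((9,9)))
    pts=P[m>0][:,:2].astype(np.float32)
    print(cv2.minAreaRect(pts*1000))
# bright floor (white)
hsv=cv2.cvtColor(np.ascontiguousarray(im),cv2.COLOR_RGB2HSV)
for u,v in((330,210),(472,267),(472,262),(515,250),(472,195),(520,203),(445,225),(560,300)):print(u,v,im[v,u],hsv[v,u])
w=(reg&(hsv[...,1]<40)&(hsv[...,2]>150)).astype(np.uint8)
w=cv2.morphologyEx(w,cv2.MORPH_OPEN,np.ones((5,5)))
pts=P[w>0];
print(len(pts),np.median(pts[:,2]) if len(pts) else 0, cv2.minAreaRect((pts[:,:2]*1000).astype(np.float32)))
b=cv2.inRange(hsv,(18,150,110),(32,255,255));b[:, :430]=0
n,l,st,c=cv2.connectedComponentsWithStats(b)
for i in range(1,n):
    if st[i,4]>30: print(st[i],c[i],plane('top',*c[i],.014))
# grips
bl=(im.max(-1)<45)
for nm,x,y,z in(('lock',.485,.008,.088),('feed',.541,-.127,.088),('knob',.52,.193,.089)):
    s=(abs(P[...,0]-x)<.03)&(abs(P[...,1]-y)<.03)&(abs(P[...,2]-z)<.012)
    print(nm,s.sum(),P[s].mean(0))
s=(abs(P[...,0]-.435)<.06)&(abs(P[...,1]-.367)<.06)
for lo,hi in((.005,.015),(.065,.08),(.095,.14)):
    k=s&(P[...,2]>lo)&(P[...,2]<hi);print(lo,k.sum(),P[k].mean(0) if k.any() else 0,cv2.minAreaRect((P[k][:,:2]*1000).astype(np.float32)) if k.any() else 0)
E
```

```text
((564.0358276367188, 9.4921875), (324.7897033691406, 225.7373504638672), 86.27677154541016)
330 210 [150 152 149] [ 50   5 152]
472 267 [134 100  32] [ 20 194 134]
472 262 [152 111  24] [ 20 215 152]
515 250 [150 106  23] [ 20 216 150]
472 195 [135  98  30] [ 19 198 135]
520 203 [131  95  32] [ 19 193 131]
445 225 [ 33  58 115] [111 182 115]
560 300 [150 113  65] [ 17 144 150]
4503 0.039664774753042975 ((587.925048828125, 35.914344787597656), (243.02195739746094, 101.62006378173828), 86.19520568847656)
[465 191  16  16 194] [472.56185567 198.59793814] [ 0.60837985 -0.30129261  0.014     ]
[515 200  13  13 117] [521.36752137 205.84615385] [ 0.58810513 -0.41030593  0.014     ]
[506 245  20  20 303] [515.56765677 254.74257426] [ 0.4773968  -0.38972689  0.014     ]
[461 255  25  24 455] [473.25714286 266.88791209] [ 0.45303556 -0.29369498  0.014     ]
lock 120 [0.48772347 0.00850144 0.08697808]
feed 120 [ 0.53975998 -0.12224096  0.08655447]
knob 61 [0.52249889 0.19322442 0.08755866]
0.005 905 [0.43534083 0.35460353 0.00965573] ((436.6336364746094, 367.98699951171875), (116.5424575805664, 115.35503387451172), 88.25723266601562)
0.065 478 [0.45032893 0.36164678 0.07395051] ((446.42388916015625, 366.776123046875), (52.371437072753906, 74.17125701904297), 76.0867691040039)
0.095 158 [0.43861706 0.3646532  0.12459369] ((439.3917236328125, 368.1156005859375), (23.47284698486328, 21.833297729492188), 77.62638854980469)
```

```bash
cat >> h.py <<'E'
import sys
def go(x,y,z,yaw=None):
    s=ctrl.get_state();Rm=R.from_rotvec(s['tool_rot']).as_matrix()
    a=np.degrees(np.arctan2(Rm[1,1],Rm[0,1])); t=0
    if yaw is not None: t=((a-yaw+90)%180-90)/5
    print('t=%.1f pos'%s['time'],np.round(np.array(s['position'])*1000,1),'yaw %.1f'%a,'tilt',np.round(Rm[:2,2],3),'j7 %.2f'%s['joint_positions'][6],'F',np.round(s['ft_force'],1),'->',np.round(to_tool([x,y,z]),1),'turn %.2f'%t)
FX=np.array([.9978,-.0663]);FY=np.array([.0663,.9978]);BED=np.array([.586,.037])
E
cat > g.py <<'E'
import sys
from h import *
go(*map(float,sys.argv[1:]))
E
python3 g.py .4 .3 .22 ; python3 g.py .488 .0085 .16 -3.8
```

```text
t=1.6 pos [163.2 629.2 241.6] yaw 75.5 tilt [0. 0.] j7 -0.06 F [-0.6  0.2 -0.5] -> [-311.9 -259.2   21.6] turn 0.00
t=1.6 pos [163.2 629.2 241.6] yaw 75.5 tilt [0. 0.] j7 -0.06 F [-0.6  0.2 -0.5] -> [-470.2 -519.3   81.6] turn 15.85
```

```bash
python3 -m crank '[{"tx":-60,"ty":-50,"turn":2},{"tx":-120,"ty":-100,"turn":4},{"tx":-180,"ty":-150,"turn":6},{"tx":-240,"ty":-200,"turn":8},{"tx":-312,"ty":-259,"turn":10}]' 87 20
python3 g.py .488 .0085 .16 -3.8
```

```text
t=1.6 pos [163.2 629.2 241.6] yaw 75.5 tilt [0. 0.] j7 -0.06 F [-0.6  0.2 -0.5] -> [-470.2 -519.3   81.6] turn 15.85$[0]: bad value
```

```bash
python3 -m crank '[{"tx":-60,"ty":-50,"tz":0,"turn":2},{"tx":-120,"ty":-100,"tz":0,"turn":4},{"tx":-180,"ty":-150,"tz":0,"turn":6},{"tx":-240,"ty":-200,"tz":0,"turn":8},{"tx":-312,"ty":-259,"tz":0,"turn":10}]' 87 20
python3 g.py .488 .0085 .16 -3.8
```

```text
time: 2.28
position: [0.3467, 0.3737, 0.2419]
tool_rot: [1.685, 2.652, 0.002]
ft_force: [0.2, 0.6, 1.5]
grip_width: 1.001
grip_force: 0.0
t=2.3 pos [346.7 373.7 241.9] yaw 25.1 tilt [0.001 0.001] j7 -0.43 F [0.2 0.6 1.5] -> [-390.7  -27.3   81.6] turn 5.79
```

```bash
python3 -m crank '[{"tx":-391,"ty":-27,"tz":82,"turn":5.8},{"tx":-391,"ty":-27,"tz":82,"turn":5.8},{"tx":-391,"ty":-27,"tz":82,"turn":5.8},{"tx":-391,"ty":-27,"tz":82,"turn":5.8},{"tx":-391,"ty":-27,"tz":82,"turn":5.8}]' 60
python3 g.py .488 .0085 .16 -3.8
```

```text
time: 2.9
position: [0.4584, 0.0891, 0.1777]
tool_rot: [2.289, 2.152, 0.003]
ft_force: [1.7, 0.7, -0.6]
grip_width: 0.698
grip_force: 0.0
t=2.9 pos [458.4  89.1 177.7] yaw -3.5 tilt [0.001 0.001] j7 -0.33 F [ 1.7  0.7 -0.6] -> [-78.7  34.5  17.6] turn 0.05
```

```bash
python3 -m crank '[{"tx":-79,"ty":34.5,"tz":-20,"turn":0},{"tx":-79,"ty":34.5,"tz":-20,"turn":0},{"tx":-79,"ty":34.5,"tz":-20,"turn":0}]' 60
python3 - <<'E'
from h import *
go(.488,.0085,.074,-3.8)
for q in('lock_top','bed_in','feed_top'):
    save('wrist','w1');print(q,[(np.round(r['xyz'],4).tolist(),round(r['confidence'],2)) for r in ctrl.mark_of('wrist',q)][:3])
print(ctrl.camera_model('wrist'))
E
```

```text
time: 3.28
position: [0.4881, 0.0076, 0.1983]
tool_rot: [2.294, 2.145, 0.002]
ft_force: [-0.2, 0.6, 0.1]
grip_width: 0.688
grip_force: 0.0
t=3.3 pos [488.1   7.6 198.3] yaw -3.8 tilt [0.002 0.   ] j7 -0.14 F [-0.2  0.6  0.1] -> [  0.9  -0.4 124.3] turn -0.00
lock_top [([0.4817, 0.009, 0.0884], 0.94)]
bed_in [([0.5841, 0.036, 0.0371], 0.93)]
feed_top [([0.5397, -0.1235, 0.0882], 0.93), ([0.5862, 0.0353, 0.0397], 0.32)]
{'intrinsics': array([[421.34356247,   0.        , 315.86673331],
       [  0.        , 421.34356247, 238.85974042],
       [  0.        ,   0.        ,   1.        ]]), 'origin': array([0.49156193, 0.08743499, 0.3395906 ]), 'orientation': array([ 2.85836054, -0.08510088, -0.01547186])}
```

View pics/w1.png

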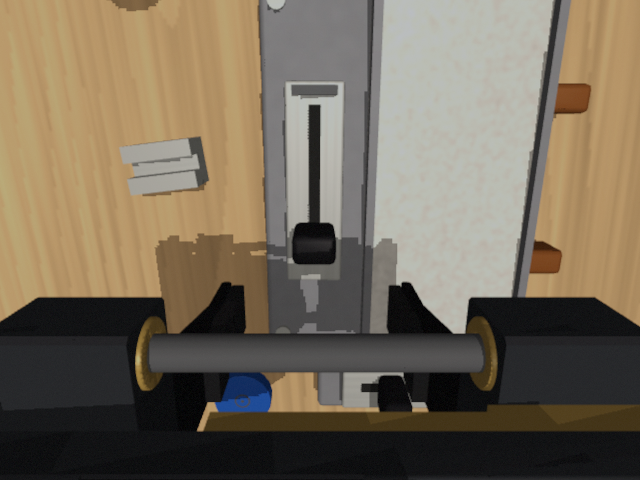

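Wrist view: lock grip at (314,243), centred between the fingers, with its track running straight up to (315,90). Descend and grip.

```bash
python3 -m crank '[{"tx":1,"ty":-1,"tz":60,"turn":0},{"tx":1,"ty":-1,"tz":110,"turn":0},{"tx":1,"ty":-1,"tz":124,"turn":0},{"tx":1,"ty":-1,"tz":124,"turn":0}]' 50 20
python3 -m crank '[{"tx":0,"ty":0,"tz":0,"turn":0},{"tx":0,"ty":0,"tz":0,"turn":0},{"tx":0,"ty":0,"tz":0,"turn":0},{"tx":0,"ty":0,"tz":0,"turn":0}]' 10 20
```

```text
time: 4.08
position: [0.4863, 0.0113, 0.0736]
tool_rot: [-2.288, -2.152, 0.002]
ft_force: [-0.1, 0.6, 0.3]
grip_width: 0.583
grip_force: 0.0
time: 4.58
position: [0.4854, 0.0113, 0.0743]
tool_rot: [-2.287, -2.15, 0.001]
ft_force: [-5.1, 0.8, 6.7]
grip_width: 0.322
grip_force: 20.0
```

```bash
python3 -m crank '[{"tx":25,"ty":0,"tz":0,"turn":0},{"tx":50,"ty":0,"tz":0,"turn":0},{"tx":70,"ty":0,"tz":0,"turn":0},{"tx":80,"ty":0,"tz":0,"turn":0},{"tx":85,"ty":0,"tz":0,"turn":0}]'
python3 -m crank '[{"tx":3,"ty":0,"tz":0,"turn":0},{"tx":6,"ty":0,"tz":0,"turn":0},{"tx":8,"ty":0,"tz":0,"turn":0},{"tx":8,"ty":0,"tz":0,"turn":0}]'
```

```text
time: 5.2
position: [0.4904, 0.0908, 0.0742]
tool_rot: [2.288, 2.149, -0.013]
ft_force: [-6.7, -17.5, 14.4]
grip_width: 0.322
grip_force: 20.0
time: 5.7
position: [0.4905, 0.0928, 0.0737]
tool_rot: [2.291, 2.142, -0.021]
ft_force: [-7.2, -22.0, 12.8]
grip_width: 0.322
grip_force: 20.0
```

```bash
python3 -m crank '[{"tx":-3,"ty":0,"tz":0,"turn":0},{"tx":-3,"ty":0,"tz":0,"turn":0},{"tx":-3,"ty":0,"tz":0,"turn":0}]' 50
python3 -m crank '[{"tx":0,"ty":0,"tz":-50,"turn":0},{"tx":0,"ty":0,"tz":-100,"turn":0},{"tx":0,"ty":0,"tz":-120,"turn":0},{"tx":0,"ty":0,"tz":-120,"turn":0}]' 50
python3 - <<'E'
from h import *
go(.522,.193,.16,-3.8)
im,d=ctrl.get_image('wrist')
cv2.imwrite('pics/w2.png',im[:400,100:540,::-1])
print([(np.round(r['xyz'],4).tolist(),round(r['confidence'],2)) for r in ctrl.mark_of('wrist','lock_top')][:3])
for q in('leg_knob','leg_hinge'):print([(np.round(r['xyz'],4).tolist(),round(r['confidence'],2)) for r in ctrl.mark_of('wrist',q)][:3])
E
```

```text
time: 6.08
position: [0.4922, 0.1018, 0.0738]
tool_rot: [-2.288, -2.153, -0.002]
ft_force: [-0.1, 0.8, 0.6]
grip_width: 0.542
grip_force: 0.0
time: 6.58
position: [0.4931, 0.1019, 0.1953]
tool_rot: [2.287, 2.153, 0.007]
ft_force: [0.2, 0.1, -0.2]
grip_width: 0.575
grip_force: 0.0
t=6.6 pos [493.1 101.9 195.3] yaw -3.5 tilt [0.004 0.002] j7 -0.30 F [ 0.2  0.1 -0.2] -> [92.6 23.2 35.6] turn 0.07
[([0.4858, 0.0851, 0.089], 0.6)]
[([0.5214, 0.191, 0.0904], 0.56)]
[([0.6268, 0.1852, 0.0127], 0.98)]
```

View pics/w2.png

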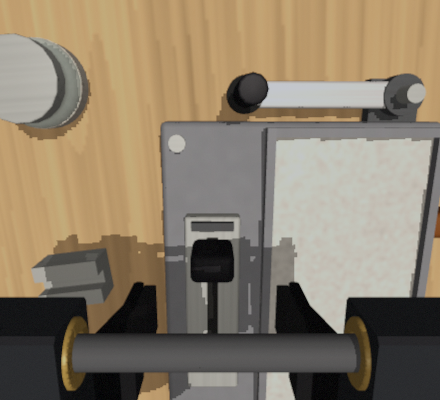

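Lock grip at (212,262) sits near the track's left end, with no slot visible beyond it. I'll check its travel using the top camera.

```bash
python3 - <<'E'
from h import *
im,d=ctrl.get_image('wrist');P=cloud('wrist',im,d)
s=(abs(P[...,0]-.49)<.03)&(abs(P[...,1]-.09)<.03)&(abs(P[...,2]-.088)<.004)
print(P[s].mean(0),P[s].min(0),P[s].max(0))
# track outline z~.048 bright in x .46-.52
a=cv2.imread('pics/top0.png')[:,:,::-1]
for v in(253,254,255): print(''.join('%4d'%a[v,u].mean() for u in range(285,362)))
print(plane('top',292,254,.048),plane('top',353,254,.048))
E
```

```text
[0.48932755 0.08701676 0.08699954] [0.47527449 0.07664587 0.08401304] [0.50304666 0.09652193 0.08945669]
  92  91  92  93  95 105 114  82  59  64  99 129 111  61  33  31  33  30  28  25  27  27  29  31  31  30  29  30  32  36  37  37  36  35  36  36  36  38  43  44  44  45  44  44  47  50  50  46  30  25  34  36  33  31  28  24  18  18  29  36  45  64 100 137 146 147 147 145 131  92  86  92  92  92  92  91  91
  92  92  91  93  95 106 116  83  59  65  99 132 119  86  73  73  73  70  67  65  65  65  66  65  62  54  51  52  52  51  52  52  49  42  40  40  39  40  39  37  31  30  30  30  30  32  32  29  22  25  35  36  33  30  29  25  18  10  13  15  20  40  87 134 146 146 146 145 130  92  87  92  92  92  92  91  91
  92  93  92  91  94 105 118  84  60  67 102 137 138 128 125 125 125 125 123 122 123 122 122 121 117 105 102 102 102 102 102 102  98  88  86  85  85  85  84  81  75  72  72  72  72  72  71  64  42  30  36  36  35  32  29  26  18  17  22  26  33  55  93 135 146 146 146 145 131  91  86  92  92  92  92  92  92
[0.49100148 0.10923525 0.048     ] [ 0.4868276  -0.02481889  0.048     ]
```

```bash
python3 g.py .4885 .059 .074 -3.8; python3 -m crank '[{"tx":-43,"ty":-2,"tz":0,"turn":0},{"tx":-43,"ty":-2,"tz":0,"turn":0},{"tx":-43,"ty":-2,"tz":50,"turn":0},{"tx":-43,"ty":-2,"tz":100,"turn":0},{"tx":-43,"ty":-2,"tz":121,"turn":0}]' 0
python3 -m crank '[{"tx":4,"ty":0,"tz":0,"turn":0},{"tx":8,"ty":0,"tz":0,"turn":0},{"tx":12,"ty":0,"tz":0,"turn":0},{"tx":12,"ty":0,"tz":0,"turn":0}]'
python3 -m crank '[{"tx":4,"ty":0,"tz":0,"turn":0},{"tx":6,"ty":0,"tz":0,"turn":0},{"tx":6,"ty":0,"tz":0,"turn":0},{"tx":6,"ty":0,"tz":0,"turn":0}]'
```

```text
t=6.8 pos [491.1 100.7 192.1] yaw -3.5 tilt [-0.002 -0.001] j7 -0.30 F [ 0.2  0.5 -0. ] -> [-41.6   0.2 118.2] turn 0.06
time: 7.45
position: [0.4848, 0.058, 0.069]
tool_rot: [-2.287, -2.15, 0.008]
ft_force: [-0.0, -1.0, 0.2]
grip_width: 0.091
grip_force: 0.0
time: 7.95
position: [0.4877, 0.0653, 0.0728]
tool_rot: [2.288, 2.147, -0.008]
ft_force: [-1.0, -11.7, -1.9]
grip_width: 0.004
grip_force: 5.8
time: 8.45
position: [0.4877, 0.0657, 0.0728]
tool_rot: [2.29, 2.141, -0.016]
ft_force: [-2.7, -23.5, 3.7]
grip_width: 0.007
grip_force: 11.8
```

```bash
python3 -m crank '[{"tx":-6,"ty":0,"tz":0,"turn":0},{"tx":-6,"ty":0,"tz":-60,"turn":0},{"tx":-6,"ty":0,"tz":-90,"turn":0},{"tx":-6,"ty":0,"tz":-90,"turn":0}]' 0 20; python3 g.py .5213 .192 .16 -3.8
```

```text
time: 8.95
position: [0.4905, 0.0711, 0.1664]
tool_rot: [2.287, 2.151, 0.012]
ft_force: [0.8, 0.4, 0.2]
grip_width: 0.003
grip_force: 0.0
t=8.9 pos [490.5  71.1 166.4] yaw -3.5 tilt [0.007 0.004] j7 -0.23 F [0.8 0.4 0.2] -> [122.5  23.3   7.1] turn 0.06
```

```bash
python3 -m crank '[{"tx":60,"ty":20,"tz":0,"turn":0},{"tx":120,"ty":23,"tz":0,"turn":0},{"tx":122,"ty":23,"tz":0,"turn":0},{"tx":122,"ty":23,"tz":0,"turn":0}]' 45; python3 - <<'E'
from h import *
im,d=ctrl.get_image('wrist');P=cloud('wrist',im,d)
s=(abs(P[...,0]-.521)<.03)&(abs(P[...,1]-.192)<.03)&(abs(P[...,2]-.089)<.005)
print(s.sum(),P[s].mean(0),P[s].min(0),P[s].max(0))
go(.5213,.192,.07,-3.8)
E
```

```text
time: 9.45
position: [0.518, 0.1903, 0.162]
tool_rot: [2.288, 2.153, -0.002]
ft_force: [0.7, -0.6, 0.9]
grip_width: 0.376
grip_force: 0.0
806 [0.51931264 0.19226036 0.08789132] [0.51038886 0.18271355 0.08404328] [0.52794737 0.20068169 0.08997239]
t=9.5 pos [518.2 189.3 162.2] yaw -3.6 tilt [-0.001 -0.001] j7 -0.38 F [ 0.  -0.9  0.3] -> [ 3.   2.9 92.2] turn 0.04
```

```bash
python3 -m crank '[{"tx":3,"ty":1,"tz":0,"turn":0},{"tx":3,"ty":1,"tz":50,"turn":0},{"tx":3,"ty":1,"tz":92,"turn":0},{"tx":3,"ty":1,"tz":92,"turn":0}]' 45
python3 -m crank '[{"tx":0,"ty":0,"tz":0,"turn":0},{"tx":0,"ty":0,"tz":0,"turn":0},{"tx":0,"ty":0,"tz":0,"turn":0},{"tx":0,"ty":0,"tz":0,"turn":0}]' 5 15
```

```text
time: 10.0
position: [0.5172, 0.1912, 0.0679]
tool_rot: [-2.29, -2.149, 0.01]
ft_force: [0.3, -0.3, 0.2]
grip_width: 0.518
grip_force: 0.0
time: 10.5
position: [0.5198, 0.1937, 0.0717]
tool_rot: [-2.288, -2.152, -0.001]
ft_force: [-2.2, 0.5, 6.1]
grip_width: 0.202
grip_force: 15.0
```

```bash
python3 -m crank '[{"tx":19,"ty":2,"tz":0,"turn":0},{"tx":38,"ty":7,"tz":0,"turn":0},{"tx":55,"ty":15,"tz":0,"turn":0},{"tx":71,"ty":26,"tz":0,"turn":0},{"tx":84,"ty":39,"tz":0,"turn":0}]'
python3 -m crank '[{"tx":10,"ty":13,"tz":0,"turn":0},{"tx":17,"ty":25,"tz":0,"turn":0},{"tx":22,"ty":40,"tz":0,"turn":0},{"tx":25,"ty":54,"tz":0,"turn":0},{"tx":26,"ty":68,"tz":0,"turn":0}]'
python3 -m crank '[{"tx":0,"ty":5,"tz":0,"turn":0},{"tx":0,"ty":9,"tz":0,"turn":0},{"tx":0,"ty":11,"tz":0,"turn":0},{"tx":0,"ty":11,"tz":0,"turn":0}]';python3 g.py .63 .184 .07
```

```text
time: 11.12
position: [0.5611, 0.2795, 0.0716]
tool_rot: [-2.281, -2.15, 0.001]
ft_force: [-7.6, 5.0, 8.6]
grip_width: 0.197
grip_force: 15.0
time: 11.75
position: [0.631, 0.3089, 0.0719]
tool_rot: [-2.273, -2.152, -0.015]
ft_force: [-2.7, 15.8, 1.9]
grip_width: 0.16
grip_force: 17.0
time: 12.25
position: [0.6377, 0.309, 0.0717]
tool_rot: [-2.268, -2.149, -0.005]
ft_force: [-13.5, 14.4, 9.1]
grip_width: 0.159
grip_force: 16.3
t=12.2 pos [637.7 309.   71.7] yaw -3.1 tilt [-0.01   0.015] j7 -0.35 F [-13.5  14.4   9.1] -> [-1.253e+02 -1.000e+00 -1.000e-01] turn 0.00
```

```bash
python3 -m crank '[{"tx":0,"ty":-6,"tz":0,"turn":0},{"tx":0,"ty":-6,"tz":0,"turn":0},{"tx":0,"ty":-6,"tz":-50,"turn":0},{"tx":0,"ty":-6,"tz":-90,"turn":0}]' 45;  python3 - <<'E'
from h import *
go(.637,.294,.07,-3.8)
for cam in('wrist','top'):
    im,d=save(cam,cam+'3');P=cloud(cam,im,d)
    s=(abs(P[...,0]-.637)<.045)&(abs(P[...,1]-.29)<.04)&(abs(P[...,2]-.089)<.005)
    print(s.sum(),P[s].mean(0),P[s].min(0),P[s].max(0))
    for q in('leg_knob','leg_hinge'):print([(np.round(r['xyz'],4).tolist(),round(r['confidence'],2)) for r in ctrl.mark_of(cam,q)][:2])
E
```

```text
time: 12.75
position: [0.6391, 0.2943, 0.1616]
tool_rot: [2.29, 2.148, -0.001]
ft_force: [0.7, 0.5, -0.0]
grip_width: 0.485
grip_force: 0.0
t=12.8 pos [639.1 294.3 161.6] yaw -3.7 tilt [ 0.    -0.002] j7 -0.38 F [ 0.7  0.5 -0. ] -> [-0.3 -2.1 91.6] turn 0.03
279 [0.63915376 0.30086107 0.09097344] [0.63003558 0.28851116 0.08400691] [0.64786869 0.30586485 0.09399823]
[([0.6359, 0.2951, 0.0898], 0.78)]
[([0.6282, 0.1857, 0.0148], 0.58)]
2 [0.63709349 0.28831063 0.08931035] [0.63600747 0.28723638 0.08923342] [0.63817951 0.28938489 0.08938728]
[([0.6363, 0.2986, 0.084], 0.85), ([0.5919, -0.4134, 0.013], 0.23)]
[([0.627, 0.1842, 0.0144], 0.86)]
```

View pics/wrist3.png

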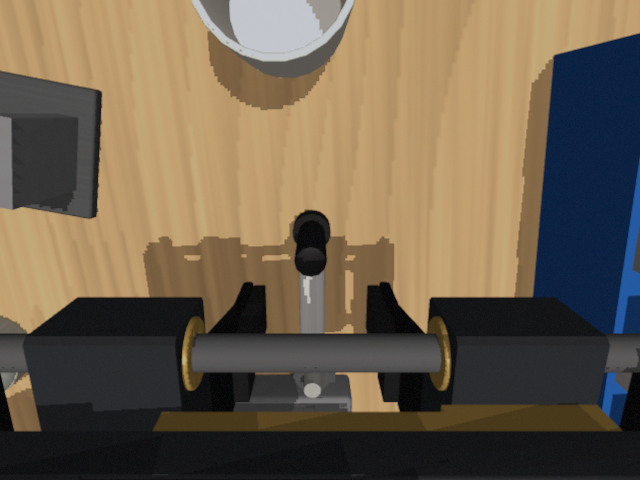

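The leg points along +y, with the knob at (311,260) px, i.e. (0.637, 0.296). I'll confirm it is seated with a side push.

```bash
python3 -m crank '[{"tx":0,"ty":-38,"tz":0,"turn":0},{"tx":0,"ty":-38,"tz":0,"turn":0},{"tx":0,"ty":-38,"tz":50,"turn":0},{"tx":0,"ty":-38,"tz":92,"turn":0},{"tx":0,"ty":-38,"tz":92,"turn":0}]' 0
python3 -m crank '[{"tx":0,"ty":5,"tz":0,"turn":0},{"tx":0,"ty":10,"tz":0,"turn":0},{"tx":0,"ty":15,"tz":0,"turn":0},{"tx":0,"ty":15,"tz":0,"turn":0}]'
python3 -m crank '[{"tx":0,"ty":4,"tz":0,"turn":0},{"tx":0,"ty":6,"tz":0,"turn":0},{"tx":0,"ty":6,"tz":0,"turn":0}]'
```

```text
time: 13.68
position: [0.5977, 0.2965, 0.0637]
tool_rot: [-2.289, -2.15, 0.014]
ft_force: [0.0, -0.1, 0.6]
grip_width: 0.049
grip_force: 0.0
time: 14.18
position: [0.6153, 0.2982, 0.0703]
tool_rot: [-2.288, -2.151, -0.0]
ft_force: [-3.7, -0.6, 5.0]
grip_width: 0.005
grip_force: 2.7
time: 14.55
position: [0.6158, 0.2982, 0.0701]
tool_rot: [-2.281, -2.148, 0.014]
ft_force: [-18.1, -2.7, 15.2]
grip_width: 0.001
grip_force: 10.8
```

```bash
python3 -m crank '[{"tx":0,"ty":-10,"tz":0,"turn":0},{"tx":0,"ty":-10,"tz":-60,"turn":0},{"tx":-50,"ty":-20,"tz":-110,"turn":0},{"tx":-110,"ty":-20,"tz":-120,"turn":0},{"tx":-170,"ty":-20,"tz":-130,"turn":0}]' 70
python3 g.py .53 -.42 .24 -3.8
```

```text
time: 15.18
position: [0.592, 0.1311, 0.2002]
tool_rot: [2.287, 2.151, 0.006]
ft_force: [0.7, -0.5, 0.1]
grip_width: 0.49
grip_force: 0.0
t=15.2 pos [592.  131.1 200.2] yaw -3.5 tilt [0.004 0.001] j7 -0.21 F [ 0.7 -0.5  0.1] -> [-553.8  -28.1  -40.8] turn 0.06
```

```bash
python3 -m crank '[{"tx":-554,"ty":-28,"tz":-41,"turn":0},{"tx":-554,"ty":-28,"tz":-41,"turn":0},{"tx":-554,"ty":-28,"tz":-41,"turn":0},{"tx":-554,"ty":-28,"tz":-41,"turn":0},{"tx":-554,"ty":-28,"tz":-41,"turn":0}]' 70
python3 -m crank '[{"tx":-246,"ty":-13,"tz":-19,"turn":0},{"tx":-246,"ty":-13,"tz":-19,"turn":0},{"tx":-246,"ty":-13,"tz":-19,"turn":0},{"tx":-246,"ty":-13,"tz":-19,"turn":0},{"tx":-246,"ty":-13,"tz":-19,"turn":0}]' 70
cat >> h.py <<'E'
def blanks(cam,z=.014,show=True):
    im,d=ctrl.get_image(cam);P=cloud(cam,im,d)
    hsv=cv2.cvtColor(im,cv2.COLOR_RGB2HSV)
    b=cv2.inRange(hsv,(17,165,60),(32,255,255))
    b&=((P[...,2]>z-.012)&(P[...,2]<z+.012)&(P[...,0]>.3)&(P[...,0]<.75)&(P[...,1]>-.5)&(P[...,1]<.2)).astype(np.uint8)*255
    b=cv2.morphologyEx(b,cv2.MORPH_CLOSE,np.ones((3,3)))
    out=[]
    for c in cv2.findContours(b,cv2.RETR_EXTERNAL,cv2.CHAIN_APPROX_NONE)[0]:
        if cv2.contourArea(c)<80: continue
        mk=np.zeros_like(b);cv2.drawContours(mk,[c],-1,255,-1)
        p=P[(mk>0)&(P[...,2]>z-.004)]
        if len(p)<40: continue
        (x,y),r=cv2.minEnclosingCircle((p[:,:2]*1000).astype(np.float32))
        print(cam,'c %.1f %.1f D %.1f'%(x,y,2*r),'mean',np.round(p.mean(0)*1000,1),'px',c.reshape(-1,2).mean(0).round())
E
python3 - <<'E'
from h import *
go(.53,-.42,.24,-3.8)
blanks('wrist');blanks('top');save('wrist','w4')
print([(np.round(r['xyz'],4).tolist(),round(r['confidence'],2)) for r in ctrl.mark_of('wrist','blank4')])
E
```

```text
time: 15.8
position: [0.5563, -0.1794, 0.2222]
tool_rot: [2.288, 2.15, 0.003]
ft_force: [1.0, 0.3, -0.2]
grip_width: 0.805
grip_force: 0.0
time: 16.42
position: [0.5239, -0.4293, 0.2409]
tool_rot: [2.298, 2.137, -0.007]
ft_force: [-0.2, 0.3, -0.3]
grip_width: 0.806
grip_force: 0.0
t=16.4 pos [ 523.9 -429.3  240.9] yaw -4.1 tilt [-0.001 -0.006] j7 0.80 F [-0.2  0.3 -0.3] -> [9.7 5.4 0.9] turn -0.07
top c 404.9 -154.4 D 348.0 mean [ 453.9 -292.2   17.7] px [473. 267.]
top c 477.7 -389.7 D 44.1 mean [ 478.2 -389.6   13.7] px [515. 255.]
top c 470.5 -205.8 D 496.2 mean [ 585.9 -405.2   27.6] px [521. 206.]
top c 484.9 -152.4 D 424.5 mean [ 606.9 -299.6   21.6] px [472. 199.]
[([0.4793, -0.3908, 0.0076], 0.89), ([0.6076, -0.3049, 0.0172], 0.79), ([0.5819, -0.4138, 0.0129], 0.77), ([0.3567, -0.3785, 0.015], 0.64), ([0.4548, -0.2956, 0.017], 0.57)]
```

View pics/w4.png

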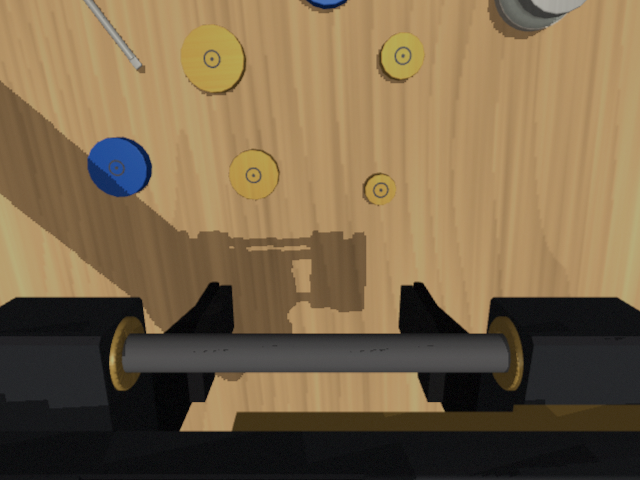

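Marks in the wrist picture: the 52 mm blank at (212,59), 44 mm at (254,175), 36 mm at (403,56) and 28 mm at (380,190), with a blue decoy at (120,167).

```bash
cat >> h.py <<'E'
def marks(cam,z=.014,hint=None,smin=120):
    im,_=ctrl.get_image(cam)
    hsv=cv2.cvtColor(im,cv2.COLOR_RGB2HSV)
    b=cv2.inRange(hsv,(20,smin,50),(34,255,255))
    b=cv2.morphologyEx(b,cv2.MORPH_CLOSE,np.ones((5,5)));b=cv2.morphologyEx(b,cv2.MORPH_OPEN,np.ones((5,5)))
    for c in cv2.findContours(b,cv2.RETR_EXTERNAL,cv2.CHAIN_APPROX_NONE)[0]:
        if cv2.contourArea(c)<80 or len(c)<6: continue
        q=c.reshape(-1,2)
        w=np.array([plane(cam,*p,z)[:2] for p in q])*1000
        (x,y),(a,bb),_=cv2.fitEllipse(w.astype(np.float32))
        if 20<a<65 and 20<bb<70: print(cam,'c %.1f %.1f D %.1f %.1f'%(x,y,a,bb),'px',q.mean(0).round(),'bbox',cv2.boundingRect(c))
E
python3 - <<'E'
from h import *
im=cv2.imread('pics/w4.png');h=cv2.cvtColor(im,cv2.COLOR_BGR2HSV)
for u,v in((200,70),(245,180),(410,65),(372,192),(300,150),(340,60)):print(h[v,u])
for u,v in((212,59),(254,175),(403,56),(380,190)):print(plane('wrist',u,v,.014))
marks('wrist')
E
```

```text
[ 22 146 182]
[ 21 153 182]
[ 24 142 181]
[ 21 151 177]
[ 17 113 174]
[ 19 104 182]
[ 0.4521031  -0.29387168  0.014     ]
[ 0.47663231 -0.3892469   0.014     ]
[ 0.60657009 -0.30093292  0.014     ]
[ 0.58605318 -0.40901626  0.014     ]
wrist c 584.8 -411.0 D 25.6 27.2 px [378. 193.] bbox (364, 178, 30, 31)
wrist c 474.9 -391.1 D 41.6 42.3 px [252. 177.] bbox (228, 153, 49, 49)Traceback (most recent call last):
  File "<stdin>", line 5, in <module>
  File "h.py", line 54, in marks
    w=np.array([plane(cam,*p,z)[:2] for p in q])*1000
                ~~~~~^^^^^^^^^^
  File "h.py", line 22, in plane
    m=ctrl.camera_model(cam);o=np.array(m['origin']);p=pix(cam,u,v,1.);return o+(p-o)*(z-o[2])/(p[2]-o[2])
                                                       ~~~^^^^^^^^^^^^
  File "h.py", line 9, in pix
    m=ctrl.camera_model(cam);K=np.array(m['intrinsics']);o=np.array(m['orientation'])
ValueError: time passes only in moves, steps and waits
```

```bash
python3 - <<'E'
import re
s=open('h.py').read()
s=s.replace("        w=np.array([plane(cam,*p,z)[:2] for p in q])*1000\n","        r=np.c_[q,np.ones(len(q))]@np.linalg.inv(K).T@Rm.T;w=(o+r*((z-o[2])/r[:,2:]))[:,:2]*1000\n")
s=s.replace("    im,_=ctrl.get_image(cam)\n","    m=ctrl.camera_model(cam);K=np.array(m['intrinsics']);Rm=R.from_rotvec(m['orientation']).as_matrix();o=np.array(m['origin'])\n    im,_=ctrl.get_image(cam)\n")
open('h.py','w').write(s)
E
python3 g.py .586 -.409 .06 -3.8
```

```text
t=16.7 pos [ 529.4 -419.7  240. ] yaw -3.4 tilt [0.001 0.001] j7 0.80 F [-0.6 -0.2 -0.1] -> [ 13.8  55.7 180. ] turn 0.09
```

```bash
python3 -m crank '[{"tx":14,"ty":56,"tz":20,"turn":0},{"tx":14,"ty":56,"tz":80,"turn":0},{"tx":14,"ty":56,"tz":140,"turn":0},{"tx":14,"ty":56,"tz":180,"turn":0},{"tx":14,"ty":56,"tz":180,"turn":0}]' 55;python3 g.py .586 -.409 .022 -3.8
```

```text
time: 17.3
position: [0.584, -0.4072, 0.0562]
tool_rot: [-2.281, -2.15, 0.001]
ft_force: [-0.6, 0.6, 1.7]
grip_width: 0.635
grip_force: 0.0
t=17.3 pos [ 584.  -407.2   56.2] yaw -3.4 tilt [-0.006  0.005] j7 0.82 F [-0.6  0.6  1.7] -> [-1.8  2.3 34.2] turn 0.08
```

```bash
python3 -m crank '[{"tx":0,"ty":0,"tz":20,"turn":0},{"tx":0,"ty":0,"tz":32,"turn":0},{"tx":0,"ty":0,"tz":38,"turn":0},{"tx":0,"ty":0,"tz":38,"turn":0}]' 55
python3 -m crank '[{"tx":0,"ty":0,"tz":0,"turn":0},{"tx":0,"ty":0,"tz":0,"turn":0},{"tx":0,"ty":0,"tz":0,"turn":0},{"tx":0,"ty":0,"tz":0,"turn":0},{"tx":0,"ty":0,"tz":0,"turn":0}]' 20 25
python3 -m crank '[{"tx":0,"ty":0,"tz":-30,"turn":0},{"tx":0,"ty":0,"tz":-80,"turn":0},{"tx":0,"ty":0,"tz":-120,"turn":0}]'
python3 - <<'E'
from h import *
p=BED+FY*-.090;print(p);go(*p,.14,-3.8)
E
```

```text
time: 17.8
position: [0.5848, -0.4113, 0.0219]
tool_rot: [-2.289, -2.152, -0.0]
ft_force: [0.6, 0.3, -0.2]
grip_width: 0.635
grip_force: 0.0
time: 18.42
position: [0.585, -0.4113, 0.0221]
tool_rot: [2.289, 2.152, 0.0]
ft_force: [-0.1, -0.1, 1.0]
grip_width: 0.31
grip_force: 25.0
time: 18.8
position: [0.5847, -0.4114, 0.1435]
tool_rot: [2.289, 2.151, -0.0]
ft_force: [-0.3, -0.2, -0.6]
grip_width: 0.314
grip_force: 25.0
[ 0.580033 -0.052802]
t=18.8 pos [ 584.7 -411.4  143.5] yaw -3.6 tilt [ 0. -0.] j7 0.78 F [-0.3 -0.2 -0.6] -> [357.6 -26.9   3.4] turn 0.05
```

```bash
python3 -m crank '[{"tx":60,"ty":-5,"tz":0,"turn":0},{"tx":120,"ty":-10,"tz":0,"turn":0},{"tx":180,"ty":-15,"tz":0,"turn":0},{"tx":240,"ty":-20,"tz":0,"turn":0},{"tx":300,"ty":-24,"tz":0,"turn":0}]'
python3 -m crank '[{"tx":50,"ty":-3,"tz":0,"turn":0},{"tx":58,"ty":-3,"tz":30,"turn":0},{"tx":58,"ty":-3,"tz":55,"turn":0},{"tx":58,"ty":-3,"tz":60,"turn":0},{"tx":58,"ty":-3,"tz":60,"turn":0}]'
python3 g.py .580 -.0528 .063 -3.8
```

```text
time: 19.42
position: [0.5789, -0.1083, 0.1418]
tool_rot: [-2.289, -2.152, -0.001]
ft_force: [0.3, -0.7, -0.7]
grip_width: 0.312
grip_force: 25.0
time: 20.05
position: [0.58, -0.0527, 0.0822]
tool_rot: [2.29, 2.151, -0.0]
ft_force: [-0.1, 0.2, -0.3]
grip_width: 0.312
grip_force: 25.0
t=20.1 pos [580.  -52.7  82.2] yaw -3.6 tilt [ 0. -0.] j7 0.21 F [-0.1  0.2 -0.3] -> [-0.1 -0.  19.2] turn 0.04
```

```bash
python3 -m crank '[{"tx":0,"ty":0,"tz":12,"turn":0},{"tx":0,"ty":0,"tz":18,"turn":0},{"tx":0,"ty":0,"tz":20,"turn":0},{"tx":0,"ty":0,"tz":20,"turn":0}]'
python3 -m crank '[{"tx":0,"ty":0,"tz":0,"turn":0},{"tx":0,"ty":0,"tz":0,"turn":0},{"tx":0,"ty":0,"tz":0,"turn":0}]' 48
python3 -m crank '[{"tx":0,"ty":0,"tz":-40,"turn":0},{"tx":0,"ty":0,"tz":-90,"turn":0},{"tx":-40,"ty":10,"tz":-110,"turn":0},{"tx":-100,"ty":20,"tz":-110,"turn":0},{"tx":-160,"ty":30,"tz":-110,"turn":0}]' 70
python3 - <<'E'
from h import *
marks('top');go(.607,-.301,.06,-3.8)
E
```

```text
time: 20.55
position: [0.5801, -0.0524, 0.0621]
tool_rot: [2.289, 2.151, 0.0]
ft_force: [-0.2, -0.2, 0.7]
grip_width: 0.311
grip_force: 25.0
time: 20.92
position: [0.5801, -0.0522, 0.062]
tool_rot: [2.289, 2.152, 0.0]
ft_force: [-0.2, -0.0, 0.3]
grip_width: 0.524
grip_force: 0.0
time: 21.55
position: [0.6008, -0.2147, 0.1726]
tool_rot: [2.286, 2.153, 0.002]
ft_force: [0.4, -0.1, 0.4]
grip_width: 0.802
grip_force: 0.0
top c 235.8 726.7 D 27.7 37.2 px [ 18. 379.] bbox (12, 372, 13, 16)
top c 454.3 -291.8 D 43.8 48.1 px [472. 266.] bbox (462, 257, 22, 20)
top c 476.8 -387.8 D 36.9 40.0 px [515. 255.] bbox (506, 247, 18, 17)
top c 588.3 -53.6 D 24.3 25.1 px [364. 211.] bbox (359, 206, 11, 11)
t=21.6 pos [ 598.3 -226.8  172.9] yaw -4.1 tilt [ 0.002 -0.009] j7 0.48 F [-1.1 -7.2  2.1] -> [-72.3  13.8 113.6] turn -0.06
```

```bash
python3 -m crank '[{"tx":-50,"ty":13,"tz":0,"turn":0},{"tx":-86,"ty":13,"tz":40,"turn":0},{"tx":-86,"ty":13,"tz":90,"turn":0},{"tx":-86,"ty":13,"tz":112,"turn":0},{"tx":-86,"ty":13,"tz":112,"turn":0}]' 60;python3 g.py .607 -.301 .022 -3.8
```

```text
time: 22.22
position: [0.6072, -0.2989, 0.0584]
tool_rot: [-2.286, -2.151, 0.001]
ft_force: [1.0, -0.3, 0.7]
grip_width: 0.69
grip_force: 0.0
t=22.2 pos [ 607.2 -298.9   58.4] yaw -3.5 tilt [-0.003  0.002] j7 0.67 F [ 1.  -0.3  0.7] -> [-2.2  0.  36.4] turn 0.07
```

```bash
python3 -m crank '[{"tx":-1,"ty":0,"tz":20,"turn":0},{"tx":-1,"ty":0,"tz":32,"turn":0},{"tx":-1,"ty":0,"tz":37,"turn":0},{"tx":-1,"ty":0,"tz":37,"turn":0}]' 60
python3 -m crank '[{"tx":0,"ty":0,"tz":0,"turn":0},{"tx":0,"ty":0,"tz":0,"turn":0},{"tx":0,"ty":0,"tz":0,"turn":0},{"tx":0,"ty":0,"tz":0,"turn":0}]' 28 25
python3 -m crank '[{"tx":0,"ty":0,"tz":-30,"turn":0},{"tx":0,"ty":0,"tz":-80,"turn":0},{"tx":0,"ty":0,"tz":-120,"turn":0}]'
python3 - <<'E'
from h import *
p=BED+FY*-.038;print(p);go(*p,.14,-3.8)
E
```

```text
time: 22.72
position: [0.6076, -0.3013, 0.0227]
tool_rot: [-2.289, -2.152, 0.0]
ft_force: [-1.0, -0.0, -0.1]
grip_width: 0.69
grip_force: 0.0
time: 23.22
position: [0.6076, -0.3015, 0.0232]
tool_rot: [-2.289, -2.152, -0.0]
ft_force: [-0.6, 0.0, 1.0]
grip_width: 0.401
grip_force: 25.0
time: 23.6
position: [0.6077, -0.3015, 0.1444]
tool_rot: [2.289, 2.151, 0.0]
ft_force: [0.3, 0.1, -1.3]
grip_width: 0.403
grip_force: 25.0
[ 0.5834806 -0.0009164]
t=23.6 pos [ 607.7 -301.5  144.4] yaw -3.5 tilt [ 0.001 -0.   ] j7 0.63 F [ 0.3  0.1 -1.3] -> [298.5 -42.8   4.3] turn 0.05
```

```bash
python3 -m crank '[{"tx":60,"ty":-9,"tz":0,"turn":0},{"tx":120,"ty":-18,"tz":0,"turn":0},{"tx":180,"ty":-27,"tz":0,"turn":0},{"tx":240,"ty":-36,"tz":0,"turn":0},{"tx":298,"ty":-43,"tz":0,"turn":0}]'
python3 -m crank '[{"tx":0,"ty":0,"tz":30,"turn":0},{"tx":0,"ty":0,"tz":55,"turn":0},{"tx":0,"ty":0,"tz":60,"turn":0},{"tx":0,"ty":0,"tz":60,"turn":0}]'
python3 g.py .5835 -.001 .063 -3.8
```

```text
time: 24.22
position: [0.5825, 0.0009, 0.1428]
tool_rot: [-2.288, -2.152, -0.001]
ft_force: [0.2, 1.2, -1.7]
grip_width: 0.402
grip_force: 25.0
time: 24.72
position: [0.5832, -0.0017, 0.0831]
tool_rot: [2.29, 2.151, -0.0]
ft_force: [1.3, 0.1, -0.8]
grip_width: 0.404
grip_force: 25.0
t=24.7 pos [583.2  -1.7  83.1] yaw -3.6 tilt [ 0. -0.] j7 0.12 F [ 1.3  0.1 -0.8] -> [ 0.7  0.3 20.1] turn 0.04
```

```bash
python3 -m crank '[{"tx":0,"ty":0,"tz":12,"turn":0},{"tx":0,"ty":0,"tz":18,"turn":0},{"tx":0,"ty":0,"tz":20,"turn":0},{"tx":0,"ty":0,"tz":20,"turn":0}]'
python3 -m crank '[{"tx":0,"ty":0,"tz":0,"turn":0},{"tx":0,"ty":0,"tz":0,"turn":0},{"tx":0,"ty":0,"tz":0,"turn":0}]' 52
python3 -m crank '[{"tx":0,"ty":0,"tz":-40,"turn":0},{"tx":0,"ty":0,"tz":-90,"turn":0},{"tx":-50,"ty":-10,"tz":-110,"turn":0},{"tx":-110,"ty":-25,"tz":-110,"turn":0},{"tx":-170,"ty":-40,"tz":-110,"turn":0}]' 70
python3 g.py .4768 -.3895 .06 -3.8
```

```text
time: 25.22
position: [0.5832, -0.0014, 0.0631]
tool_rot: [-2.289, -2.152, -0.0]
ft_force: [-0.5, 0.1, 1.1]
grip_width: 0.403
grip_force: 25.0
time: 25.6
position: [0.5833, -0.0013, 0.063]
tool_rot: [2.289, 2.152, 0.001]
ft_force: [0.9, 0.4, 1.0]
grip_width: 0.579
grip_force: 0.0
time: 26.22
position: [0.5325, -0.17, 0.1736]
tool_rot: [2.287, 2.152, 0.002]
ft_force: [0.2, -0.7, -0.0]
grip_width: 0.805
grip_force: 0.0
t=26.2 pos [ 532.5 -170.   173.6] yaw -3.5 tilt [0.002 0.   ] j7 0.36 F [ 0.2 -0.7 -0. ] -> [-222.5  -42.5  113.4] turn 0.06
```

```bash
python3 -m crank '[{"tx":-60,"ty":-12,"tz":0,"turn":0},{"tx":-120,"ty":-24,"tz":0,"turn":0},{"tx":-180,"ty":-36,"tz":0,"turn":0},{"tx":-222,"ty":-42,"tz":20,"turn":0},{"tx":-222,"ty":-42,"tz":40,"turn":0}]' 70
python3 - <<'E'
from h import *
marks('top')
go(.4768,-.3895,.06,-3.8)
E
```

```text
time: 26.85
position: [0.4744, -0.3923, 0.1328]
tool_rot: [2.295, 2.142, -0.004]
ft_force: [0.4, 1.1, -0.7]
grip_width: 0.805
grip_force: 0.0
top c 47.2 -97.8 D 23.8 27.7 px [393. 457.] bbox (388, 450, 12, 13)
top c 123.1 -155.7 D 20.8 30.7 px [419. 420.] bbox (412, 416, 14, 10)
top c 236.5 727.4 D 27.0 36.5 px [ 17. 379.] bbox (12, 372, 13, 16)
top c 238.0 -310.5 D 28.7 45.6 px [487. 364.] bbox (481, 354, 15, 22)
top c 354.2 -325.8 D 22.5 35.0 px [490. 311.] bbox (483, 305, 16, 12)
top c 347.7 -424.5 D 33.0 66.6 px [535. 312.] bbox (523, 298, 24, 26)
top c 388.6 -475.2 D 29.4 49.5 px [557. 293.] bbox (550, 282, 15, 23)
top c 453.0 -292.3 D 46.8 48.0 px [473. 267.] bbox (462, 257, 22, 21)
top c 475.6 -388.7 D 38.1 41.6 px [515. 256.] bbox (506, 247, 19, 18)
top c 588.3 -53.6 D 24.3 25.1 px [364. 211.] bbox (359, 206, 11, 11)
top c 591.9 -2.3 D 32.8 33.7 px [341. 210.] bbox (334, 203, 15, 15)
t=26.9 pos [ 474.7 -388.1  129.4] yaw -3.8 tilt [-0.004  0.001] j7 0.86 F [-0.7  2.4 -2.5] -> [-1.4  2.5 69.4] turn 0.01
```

Nothing has moved, so continue.

```bash
python3 -m crank '[{"tx":0,"ty":0,"tz":40,"turn":0},{"tx":0,"ty":0,"tz":74,"turn":0},{"tx":0,"ty":0,"tz":74,"turn":0},{"tx":0,"ty":0,"tz":74,"turn":0}]' 68;python3 g.py .4765 -.3892 .022 -3.8
```

```text
time: 27.4
position: [0.4783, -0.3871, 0.0602]
tool_rot: [2.286, 2.153, 0.001]
ft_force: [-0.7, -0.5, 0.6]
grip_width: 0.782
grip_force: 0.0
t=27.4 pos [ 478.3 -387.1   60.2] yaw -3.5 tilt [ 0.002 -0.   ] j7 0.91 F [-0.7 -0.5  0.6] -> [-2.2 -1.7 38.2] turn 0.07
```

```bash
python3 -m crank '[{"tx":-2,"ty":-2,"tz":20,"turn":0},{"tx":-2,"ty":-2,"tz":32,"turn":0},{"tx":-2,"ty":-2,"tz":38,"turn":0},{"tx":-2,"ty":-2,"tz":38,"turn":0}]' 68
python3 -m crank '[{"tx":0,"ty":0,"tz":0,"turn":0},{"tx":0,"ty":0,"tz":0,"turn":0},{"tx":0,"ty":0,"tz":0,"turn":0},{"tx":0,"ty":0,"tz":0,"turn":0}]' 36 25
python3 -m crank '[{"tx":0,"ty":0,"tz":-30,"turn":0},{"tx":0,"ty":0,"tz":-80,"turn":0},{"tx":0,"ty":0,"tz":-120,"turn":0}]'
python3 - <<'E'
from h import *
p=BED+FY*.018;print(p);go(*p,.14,-3.8)
E
```

```text
time: 27.9
position: [0.4748, -0.3895, 0.0206]
tool_rot: [-2.289, -2.151, 0.0]
ft_force: [0.4, 0.7, -0.6]
grip_width: 0.78
grip_force: 0.0
time: 28.4
position: [0.4751, -0.3894, 0.021]
tool_rot: [2.289, 2.152, 0.0]
ft_force: [0.4, -0.2, 0.7]
grip_width: 0.493
grip_force: 25.0
time: 28.78
position: [0.4748, -0.3895, 0.1423]
tool_rot: [2.289, 2.151, 0.0]
ft_force: [0.3, -0.6, -1.2]
grip_width: 0.498
grip_force: 25.0
[0.5871934 0.0549604]
t=28.8 pos [ 474.8 -389.5  142.3] yaw -3.6 tilt [ 0. -0.] j7 0.86 F [ 0.3 -0.6 -1.2] -> [450.5  84.6   2.3] turn 0.05
```

```bash
python3 -m crank '[{"tx":60,"ty":10,"tz":0,"turn":0},{"tx":120,"ty":20,"tz":0,"turn":0},{"tx":180,"ty":32,"tz":0,"turn":0},{"tx":240,"ty":44,"tz":0,"turn":0},{"tx":300,"ty":56,"tz":0,"turn":0}]'
python3 -m crank '[{"tx":60,"ty":12,"tz":0,"turn":0},{"tx":120,"ty":24,"tz":0,"turn":0},{"tx":150,"ty":29,"tz":10,"turn":0},{"tx":150,"ty":29,"tz":40,"turn":0},{"tx":150,"ty":29,"tz":60,"turn":0}]'
python3 -m crank '[{"tx":0,"ty":0,"tz":0,"turn":0},{"tx":0,"ty":0,"tz":0,"turn":0}]'
python3 g.py .5872 .055 .0615 -3.8
```

```text
time: 29.4
position: [0.5494, -0.0913, 0.1409]
tool_rot: [-2.289, -2.152, -0.001]
ft_force: [1.4, -0.1, -1.5]
grip_width: 0.5
grip_force: 25.0
time: 30.02
position: [0.5865, 0.0538, 0.079]
tool_rot: [-2.289, -2.151, 0.004]
ft_force: [0.3, -0.6, -1.3]
grip_width: 0.499
grip_force: 25.0
time: 30.28
position: [0.5881, 0.0534, 0.0816]
tool_rot: [2.29, 2.149, 0.001]
ft_force: [-0.5, 0.6, -1.6]
grip_width: 0.495
grip_force: 25.0
t=30.3 pos [588.1  53.4  81.6] yaw -3.6 tilt [ 0.001 -0.   ] j7 0.05 F [-0.5  0.6 -1.6] -> [ 1.5 -1.  20.1] turn 0.03
```

```bash
python3 -m crank '[{"tx":1,"ty":-1,"tz":12,"turn":0},{"tx":1,"ty":-1,"tz":18,"turn":0},{"tx":1,"ty":-1,"tz":20,"turn":0},{"tx":1,"ty":-1,"tz":20,"turn":0}]'
python3 -m crank '[{"tx":0,"ty":0,"tz":0,"turn":0},{"tx":0,"ty":0,"tz":0,"turn":0},{"tx":0,"ty":0,"tz":0,"turn":0}]' 58
python3 -m crank '[{"tx":0,"ty":0,"tz":-40,"turn":0},{"tx":0,"ty":0,"tz":-90,"turn":0},{"tx":-50,"ty":-20,"tz":-110,"turn":0},{"tx":-110,"ty":-40,"tz":-110,"turn":0},{"tx":-170,"ty":-60,"tz":-110,"turn":0}]' 76
python3 g.py .4525 -.2935 .06 -3.8
```

```text
time: 30.78
position: [0.5868, 0.0556, 0.0611]
tool_rot: [2.289, 2.152, 0.001]
ft_force: [-0.4, -0.4, -0.6]
grip_width: 0.497
grip_force: 25.0
time: 31.15
position: [0.5868, 0.0556, 0.0611]
tool_rot: [2.289, 2.152, 0.001]
ft_force: [0.4, -0.8, -0.2]
grip_width: 0.655
grip_force: 0.0
time: 31.78
position: [0.5163, -0.1106, 0.1715]
tool_rot: [2.288, 2.152, 0.002]
ft_force: [-0.3, 0.6, 0.8]
grip_width: 0.872
grip_force: 0.0
t=31.8 pos [ 516.3 -110.6  171.5] yaw -3.5 tilt [0.002 0.   ] j7 0.21 F [-0.3  0.6  0.8] -> [-186.5  -52.7  111.3] turn 0.06
```

```bash
python3 -m crank '[{"tx":-60,"ty":-17,"tz":0,"turn":0},{"tx":-120,"ty":-34,"tz":0,"turn":0},{"tx":-174,"ty":-50,"tz":20,"turn":0},{"tx":-186,"ty":-53,"tz":70,"turn":0},{"tx":-186,"ty":-53,"tz":111,"turn":0}]' 76
python3 -m crank '[{"tx":0,"ty":0,"tz":0,"turn":0},{"tx":0,"ty":0,"tz":0,"turn":0}]'
python3 g.py .4525 -.2935 .022 -3.8
```

```text
time: 32.4
position: [0.4514, -0.2933, 0.0588]
tool_rot: [2.292, 2.147, -0.0]
ft_force: [1.9, 0.4, -0.4]
grip_width: 0.874
grip_force: 0.0
time: 32.65
position: [0.4534, -0.2919, 0.0613]
tool_rot: [2.287, 2.151, 0.001]
ft_force: [0.7, 0.1, 0.3]
grip_width: 0.874
grip_force: 0.0
t=32.6 pos [ 453.4 -291.9   61.3] yaw -3.5 tilt [ 0.002 -0.001] j7 0.76 F [0.7 0.1 0.3] -> [-1.6 -0.8 39.3] turn 0.05
```

```bash
python3 -m crank '[{"tx":-1,"ty":-1,"tz":20,"turn":0},{"tx":-1,"ty":-1,"tz":32,"turn":0},{"tx":-1,"ty":-1,"tz":39,"turn":0},{"tx":-1,"ty":-1,"tz":39,"turn":0}]' 76
python3 -m crank '[{"tx":0,"ty":0,"tz":0,"turn":0},{"tx":0,"ty":0,"tz":0,"turn":0},{"tx":0,"ty":0,"tz":0,"turn":0},{"tx":0,"ty":0,"tz":0,"turn":0}]' 44 25
python3 -m crank '[{"tx":0,"ty":0,"tz":-30,"turn":0},{"tx":0,"ty":0,"tz":-80,"turn":0},{"tx":0,"ty":0,"tz":-120,"turn":0}]'
python3 - <<'E'
from h import *
p=BED+FY*.080;print(p);go(*p,.14,-3.8)
E
```

```text
time: 33.15
position: [0.4511, -0.2923, 0.0205]
tool_rot: [-2.289, -2.151, 0.001]
ft_force: [1.0, -0.7, 0.3]
grip_width: 0.876
grip_force: 0.0
time: 33.65
position: [0.4515, -0.2923, 0.0211]
tool_rot: [2.289, 2.152, 0.001]
ft_force: [0.2, 0.5, 0.8]
grip_width: 0.586
grip_force: 25.0
time: 34.02
position: [0.451, -0.2923, 0.142]
tool_rot: [-2.289, -2.151, 0.0]
ft_force: [0.6, -0.6, -1.5]
grip_width: 0.587
grip_force: 25.0
[0.591304 0.116824]
t=34.0 pos [ 451.  -292.3  142. ] yaw -3.6 tilt [-0.  0.] j7 0.67 F [ 0.6 -0.6 -1.5] -> [417.1 114.6   2. ] turn 0.05
```

```bash
python3 -m crank '[{"tx":58,"ty":16,"tz":0,"turn":0},{"tx":116,"ty":32,"tz":0,"turn":0},{"tx":174,"ty":48,"tz":0,"turn":0},{"tx":232,"ty":64,"tz":0,"turn":0},{"tx":290,"ty":80,"tz":0,"turn":0}]'
python3 -m crank '[{"tx":60,"ty":16,"tz":0,"turn":0},{"tx":110,"ty":30,"tz":0,"turn":0},{"tx":127,"ty":35,"tz":10,"turn":0},{"tx":127,"ty":35,"tz":40,"turn":0},{"tx":127,"ty":35,"tz":60,"turn":0}]'
python3 -m crank '[{"tx":0,"ty":0,"tz":0,"turn":0},{"tx":0,"ty":0,"tz":0,"turn":0}]'
python3 g.py .5913 .1168 .0615 -3.8
```

```text
time: 34.65
position: [0.5491, -0.0058, 0.1407]
tool_rot: [-2.288, -2.151, -0.0]
ft_force: [0.7, -1.0, -2.1]
grip_width: 0.591
grip_force: 25.0
time: 35.28
position: [0.5906, 0.1158, 0.0789]
tool_rot: [-2.289, -2.15, 0.004]
ft_force: [-0.1, 0.0, -2.0]
grip_width: 0.589
grip_force: 25.0
time: 35.52
position: [0.5924, 0.116, 0.0817]
tool_rot: [2.29, 2.15, 0.001]
ft_force: [-0.1, 0.4, -1.8]
grip_width: 0.587
grip_force: 25.0
t=35.5 pos [592.4 116.   81.7] yaw -3.6 tilt [0.001 0.   ] j7 -0.03 F [-0.1  0.4 -1.8] -> [ 0.7 -1.2 20.2] turn 0.04
```

```bash
python3 -m crank '[{"tx":1,"ty":-1,"tz":12,"turn":0},{"tx":1,"ty":-1,"tz":18,"turn":0},{"tx":1,"ty":-1,"tz":20,"turn":0},{"tx":1,"ty":-1,"tz":20,"turn":0}]'
python3 -m crank '[{"tx":0,"ty":0,"tz":0,"turn":0},{"tx":0,"ty":0,"tz":0,"turn":0},{"tx":0,"ty":0,"tz":0,"turn":0}]' 65
python3 -m crank '[{"tx":0,"ty":0,"tz":-40,"turn":0},{"tx":0,"ty":0,"tz":-90,"turn":0},{"tx":-50,"ty":0,"tz":-120,"turn":0},{"tx":-110,"ty":0,"tz":-160,"turn":0},{"tx":-160,"ty":0,"tz":-170,"turn":0}]' 65
python3 -m crank '[{"tx":-10,"ty":0,"tz":0,"turn":0},{"tx":-10,"ty":0,"tz":0,"turn":0},{"tx":-10,"ty":0,"tz":0,"turn":0}]'
python3 - <<'E'
from h import *
save('wrist','w5');marks('wrist',.054,smin=110)
go(*BED,.2,-3.8)
E
```

```text
time: 36.02
position: [0.5911, 0.1179, 0.0611]
tool_rot: [-2.289, -2.152, -0.001]
ft_force: [-1.2, -0.2, -0.4]
grip_width: 0.588
grip_force: 25.0
time: 36.4
position: [0.5913, 0.1179, 0.0612]
tool_rot: [2.289, 2.151, 0.001]
ft_force: [0.2, 0.6, -0.7]
grip_width: 0.735
grip_force: 0.0
time: 37.02
position: [0.582, -0.0431, 0.2333]
tool_rot: [2.286, 2.152, 0.006]
ft_force: [-0.2, -0.0, 0.2]
grip_width: 0.747
grip_force: 0.0
time: 37.4
position: [0.5805, -0.0495, 0.2302]
tool_rot: [-2.285, -2.154, 0.0]
ft_force: [0.3, 0.5, -0.7]
grip_width: 0.745
grip_force: 0.0
wrist c 724.1 -176.4 D 24.9 68.3 px [496. 353.] bbox (478, 317, 32, 73)
wrist c 420.5 -158.9 D 24.8 69.8 px [135. 353.] bbox (122, 317, 31, 74)
wrist c 579.5 -52.2 D 25.6 27.0 px [316. 222.] bbox (299, 206, 34, 34)
wrist c 582.4 -3.6 D 33.8 34.1 px [316. 159.] bbox (293, 136, 46, 47)
wrist c 586.0 52.6 D 41.8 41.9 px [316.  78.] bbox (287, 47, 60, 64)
t=37.5 pos [580.5 -49.7 230.2] yaw -3.4 tilt [-0.001  0.   ] j7 0.16 F [-0.7  0.5  0.1] -> [86.8  0.5 30.2] turn 0.09
```

View pics/w5.png

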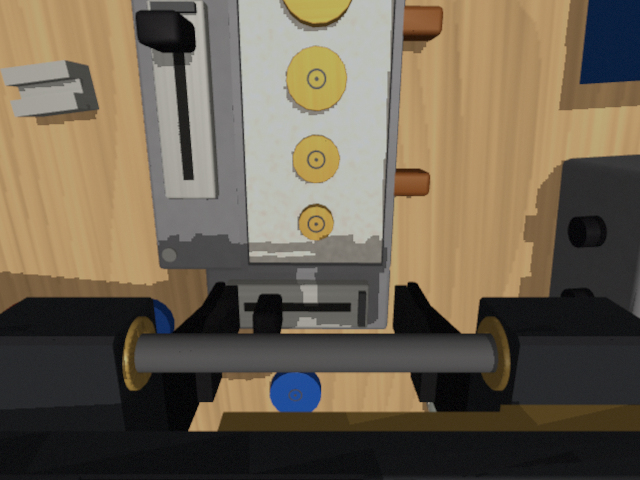

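All four blanks lie flat in the bed, marks at (316,223), (316,159) and (316,78), with the fourth at the top edge of the frame. Next, the stylus.

```bash
python3 -m crank '[{"tx":55,"ty":-22,"tz":0,"turn":0},{"tx":110,"ty":-50,"tz":0,"turn":0},{"tx":160,"ty":-80,"tz":0,"turn":0},{"tx":215,"ty":-108,"tz":0,"turn":0},{"tx":270,"ty":-136,"tz":0,"turn":0}]' 50
python3 -m crank '[{"tx":40,"ty":-26,"tz":0,"turn":0},{"tx":40,"ty":-26,"tz":0,"turn":0},{"tx":40,"ty":-26,"tz":0,"turn":0}]' 50
python3 - <<'E'
from h import *
im,d=save('wrist','w6');P=cloud('wrist',im,d)
s=(abs(P[...,0]-.437)<.07)&(abs(P[...,1]-.367)<.07)
for lo,hi in((.124,.14),(.1,.14),(.07,.079),(.079,.09)):
    k=s&(P[...,2]>lo)&(P[...,2]<hi)
    if k.any():print(lo,k.sum(),P[k].mean(0),cv2.minAreaRect((P[k][:,:2]*1000).astype(np.float32)))
for q in('stylus','seat'):print([(np.round(r['xyz'],4).tolist(),round(r['confidence'],2)) for r in ctrl.mark_of('wrist',q)][:2])
go(.438,.367,.2,-13)
E
```

```text
time: 38.12
position: [0.4597, 0.229, 0.231]
tool_rot: [-2.286, -2.154, -0.001]
ft_force: [0.9, 0.8, -0.3]
grip_width: 0.576
grip_force: 0.0
time: 38.5
position: [0.4378, 0.2676, 0.2307]
tool_rot: [2.287, 2.152, -0.001]
ft_force: [0.5, -1.4, 0.5]
grip_width: 0.572
grip_force: 0.0
0.124 1670 [0.43603706 0.3658308  0.13001486] ((435.8459167480469, 366.1583251953125), (22.0356502532959, 21.927127838134766), 77.86200714111328)
0.1 1728 [0.43603407 0.36549917 0.12944803] ((435.87176513671875, 366.1527099609375), (22.03567886352539, 21.9800968170166), 77.86090850830078)
0.07 4945 [0.44792623 0.36384264 0.07418921] ((442.5974426269531, 364.6073303222656), (50.119903564453125, 74.34954071044922), 75.57708740234375)
0.079 801 [0.43780588 0.36023276 0.08223008] ((436.1823425292969, 365.4534912109375), (35.38617706298828, 33.87864685058594), 29.425312042236328)
[([0.432, 0.3674, 0.0131], 0.76)]
[]
t=38.6 pos [438.6 266.4 230.9] yaw -3.7 tilt [ 0. -0.] j7 -0.64 F [-0.3 -0.5  0.9] -> [100.4  -7.1  30.9] turn 1.86
```

View pics/w6.png

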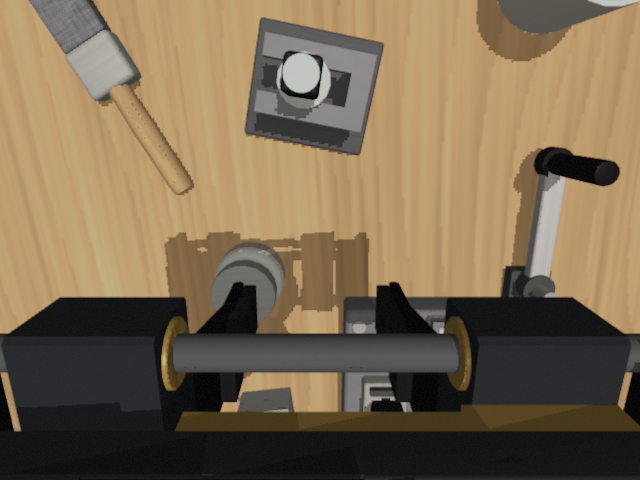

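Stylus at px (301,75) on the stand, grip turned about -12°, clear of its surroundings. Approaching.

```bash
python3 -m crank '[{"tx":50,"ty":-4,"tz":0,"turn":1},{"tx":99.5,"ty":-9,"tz":20,"turn":1.7},{"tx":99.5,"ty":-9,"tz":50,"turn":1.7},{"tx":99.5,"ty":-9,"tz":50,"turn":1.7},{"tx":99.5,"ty":-9,"tz":50,"turn":1.7}]' 45; python3 g.py .436 .366 .107 -12.1
```

```text
time: 39.28
position: [0.4364, 0.3664, 0.1821]
tool_rot: [2.445, 1.973, 0.002]
ft_force: [1.0, 1.1, -0.3]
grip_width: 0.519
grip_force: 0.0
t=39.3 pos [436.4 366.4 182.1] yaw -12.2 tilt [0.001 0.001] j7 -0.85 F [ 1.   1.1 -0.3] -> [-0.6 -0.3 75.1] turn -0.02
```

```bash
python3 -m crank '[{"tx":0,"ty":0,"tz":35,"turn":0},{"tx":0,"ty":0,"tz":65,"turn":0},{"tx":0,"ty":0,"tz":74,"turn":0},{"tx":0,"ty":0,"tz":74,"turn":0}]' 45
python3 -m crank '[{"tx":0,"ty":0,"tz":0,"turn":0},{"tx":0,"ty":0,"tz":0,"turn":0},{"tx":0,"ty":0,"tz":0,"turn":0},{"tx":0,"ty":0,"tz":0,"turn":0}]' 15 35; python3 g.py .436 .366 .107 -12.1
```

```text
time: 39.78
position: [0.4358, 0.3673, 0.108]
tool_rot: [-2.443, -1.975, -0.002]
ft_force: [-0.1, 0.2, 0.8]
grip_width: 0.516
grip_force: 0.0
time: 40.28
position: [0.4354, 0.3677, 0.1075]
tool_rot: [-2.442, -1.976, -0.002]
ft_force: [-0.2, 0.7, 3.4]
grip_width: 0.249
grip_force: 35.0
t=40.3 pos [435.4 367.7 107.5] yaw -12.0 tilt [0.001 0.001] j7 -0.80 F [-0.2  0.7  3.4] -> [-1.6  0.9  0.5] turn 0.01
```

```bash
python3 -m crank '[{"tx":0,"ty":0,"tz":-25,"turn":0},{"tx":0,"ty":0,"tz":-70,"turn":0},{"tx":0,"ty":0,"tz":-110,"turn":0},{"tx":0,"ty":0,"tz":-110,"turn":0}]'
python3 - <<'E'
from h import *
p=BED-FY*.12;go(*p,.2,-12.1)
marks('top',.054)
im,d=save('wrist','w7')
for c in('wrist',):
  print([(np.round(r['xyz'],4).tolist(),round(r['confidence'],2)) for r in ctrl.mark_of(c,'stylus')][:2])
E
```

```text
time: 40.78
position: [0.4366, 0.3685, 0.22]
tool_rot: [-2.441, -1.975, -0.009]
ft_force: [0.9, -0.1, -2.6]
grip_width: 0.251
grip_force: 35.0
t=40.8 pos [436.6 368.5 220. ] yaw -12.0 tilt [0.004 0.005] j7 -0.86 F [ 0.9 -0.1 -2.6] -> [-411.9  232.5   18.4] turn 0.01
top c 75.7 305.8 D 20.6 49.6 px [203. 452.] bbox (195, 442, 16, 21)
top c 581.2 -51.7 D 23.6 24.3 px [364. 211.] bbox (359, 206, 11, 11)
top c 584.7 -2.0 D 31.9 32.7 px [341. 210.] bbox (334, 203, 15, 15)
top c 588.5 54.5 D 38.7 41.5 px [316. 209.] bbox (307, 200, 18, 19)
top c 592.7 115.3 D 47.8 49.8 px [288. 208.] bbox (277, 197, 23, 23)
[([0.4339, 0.3666, 0.1219], 0.82)]
```

View pics/w7.png

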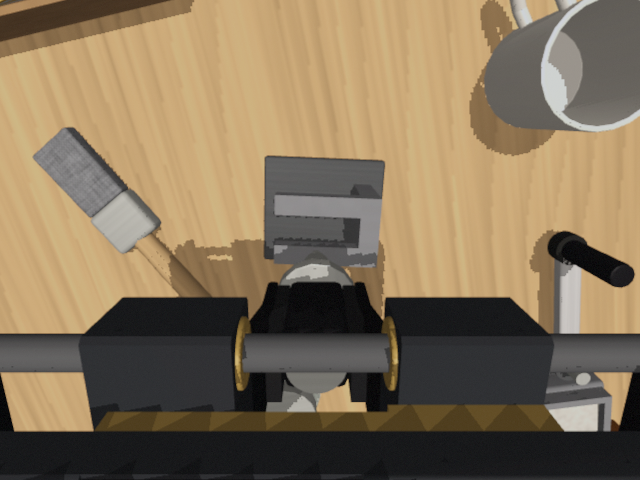

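Fork empty at px (325,225), stylus held upright. Carry it to the smallest blank.

```bash
python3 g.py .5803 -.050 .220; python3 -m crank '[{"tx":-58,"ty":36,"tz":0,"turn":0},{"tx":-116,"ty":72,"tz":0,"turn":0},{"tx":-170,"ty":106,"tz":0,"turn":0},{"tx":-220,"ty":140,"tz":0,"turn":0},{"tx":-270,"ty":172,"tz":0,"turn":0}]'
python3 g.py .5803 -.050 .180 -12
```

```text
t=40.9 pos [434.1 366.9 215.3] yaw -12.0 tilt [-0.002 -0.002] j7 -0.86 F [-0.2  0.6 -2.8] -> [-377.3  229.8   -4.2] turn 0.00
time: 41.55
position: [0.5436, 0.0728, 0.2152]
tool_rot: [-2.441, -1.976, 0.003]
ft_force: [0.4, -0.4, -1.8]
grip_width: 0.248
grip_force: 35.0
t=41.5 pos [543.6  72.8 215.2] yaw -12.0 tilt [-0.002 -0.   ] j7 -0.28 F [ 0.4 -0.4 -1.8] -> [-112.5   61.6   35.2] turn -0.00
```

```bash
python3 -m crank '[{"tx":-50,"ty":28,"tz":0,"turn":0},{"tx":-100,"ty":55,"tz":0,"turn":0},{"tx":-112,"ty":61,"tz":20,"turn":0},{"tx":-112,"ty":61,"tz":40,"turn":0},{"tx":-112,"ty":61,"tz":40,"turn":0}]'
python3 -m crank '[{"tx":0,"ty":0,"tz":0,"turn":0},{"tx":0,"ty":0,"tz":0,"turn":0},{"tx":0,"ty":0,"tz":0,"turn":0}]'
python3 - <<'E'
from h import *
marks('top',.054)
im,d=save('scene','s8')
print(proj('scene',[.580,-.0515,.054]))
cv2.imwrite('pics/s8c.png',cv2.resize(im[200:340,220:400,::-1],None,fx=4,fy=4,interpolation=cv2.INTER_CUBIC))
go(.5803,-.050,.1465,-12)
E
```

```text
time: 42.18
position: [0.5784, -0.0457, 0.1738]
tool_rot: [-2.437, -1.976, 0.007]
ft_force: [1.0, 0.3, -1.4]
grip_width: 0.252
grip_force: 35.0
time: 42.55
position: [0.5809, -0.047, 0.1776]
tool_rot: [2.441, 1.977, 0.002]
ft_force: [-0.0, -0.4, -1.0]
grip_width: 0.252
grip_force: 35.0
top c 239.5 705.8 D 26.5 36.0 px [ 17. 379.] bbox (12, 372, 13, 16)
top c 588.1 54.5 D 38.9 40.5 px [316. 209.] bbox (307, 201, 18, 18)
top c 592.6 115.3 D 47.8 50.0 px [288. 208.] bbox (277, 197, 23, 23)
[316.35669368 267.19657582]
t=42.6 pos [580.8 -47.4 177.4] yaw -12.0 tilt [0.001 0.   ] j7 0.04 F [ 0.7 -0.8 -1.1] -> [-2.7  0.1 30.9] turn -0.00
```

View pics/s8c.png

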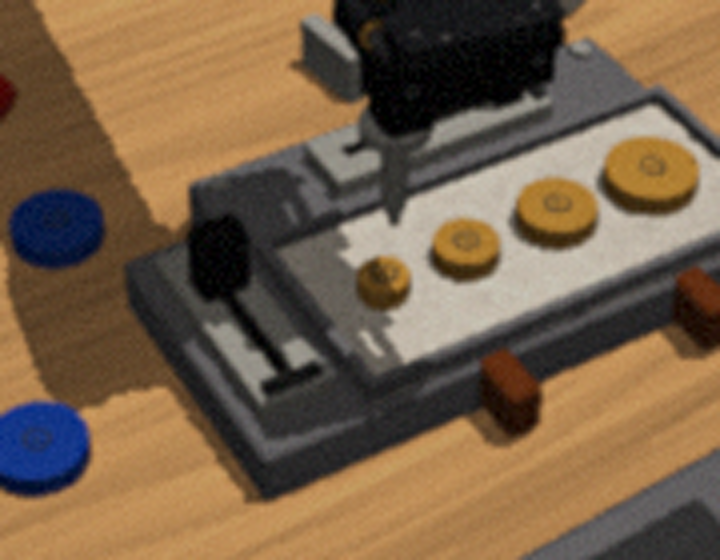

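The tip is at crop (395,222), above the small blank's mark at (384,270). The mark matches my projected estimate. I'll check the tip projection and then go down.

```bash
python3 - <<'E'
from h import *
for dx in(0,-.0015): 
  t=np.array([.5808,-.0472,.1775])+dx*np.array([.208,.978,0]);t[2]-=.0925;print(proj('scene',t))
E
python3 -m crank '[{"tx":-2.5,"ty":0,"tz":10,"turn":0},{"tx":-2.5,"ty":0,"tz":20,"turn":0},{"tx":-2.5,"ty":0,"tz":26,"turn":0},{"tx":-2.5,"ty":0,"tz":26,"turn":0}]'
python3 g.py .5803 -.050 .1465 -12
```

```text
[318.48223952 255.32603878]
[317.78697081 255.51236992]
time: 43.15
position: [0.5795, -0.05, 0.1501]
tool_rot: [-2.442, -1.976, 0.002]
ft_force: [1.1, -0.5, -1.5]
grip_width: 0.251
grip_force: 35.0
t=43.1 pos [579.5 -50.  150.1] yaw -12.0 tilt [-0.001 -0.   ] j7 0.06 F [ 1.1 -0.5 -1.5] -> [0.2 0.8 3.5] turn -0.01
```

```bash
python3 -m crank '[{"tx":0,"ty":0.5,"tz":1.5,"turn":0},{"tx":0,"ty":0.5,"tz":3,"turn":0},{"tx":0,"ty":0.5,"tz":4,"turn":0},{"tx":0,"ty":0.5,"tz":4,"turn":0}]'
python3 -m crank '[{"tx":0,"ty":0,"tz":0.5,"turn":0},{"tx":0,"ty":0,"tz":1,"turn":0},{"tx":0,"ty":0,"tz":1,"turn":0}]'
```

```text
time: 43.65
position: [0.5805, -0.0501, 0.1469]
tool_rot: [-2.442, -1.976, -0.0]
ft_force: [-0.4, 0.2, -1.3]
grip_width: 0.251
grip_force: 35.0
time: 44.02
position: [0.5806, -0.0501, 0.1462]
tool_rot: [2.442, 1.976, 0.001]
ft_force: [-0.6, -0.1, 1.0]
grip_width: 0.253
grip_force: 35.0
```

```bash
python3 -m crank '[{"tx":0,"ty":0,"tz":0.5,"turn":0},{"tx":0,"ty":0,"tz":0.5,"turn":0},{"tx":0,"ty":0,"tz":0.5,"turn":0},{"tx":0,"ty":0,"tz":0.5,"turn":0},{"tx":0,"ty":0,"tz":0.5,"turn":0}]'
python3 -m crank '[{"tx":0,"ty":0,"tz":0,"turn":0},{"tx":0,"ty":0,"tz":0,"turn":0},{"tx":0,"ty":0,"tz":0,"turn":0},{"tx":0,"ty":0,"tz":0,"turn":0}]'
python3 - <<'E'
from h import *
im,d=save('scene','s9')
cv2.imwrite('pics/s9c.png',cv2.resize(im[225:305,270:390,::-1],None,fx=5,fy=5,interpolation=cv2.INTER_CUBIC))
E
```

```text
time: 44.65
position: [0.5807, -0.0502, 0.1458]
tool_rot: [2.442, 1.976, 0.001]
ft_force: [-1.5, -0.4, 5.2]
grip_width: 0.248
grip_force: 35.0
time: 45.15
position: [0.5807, -0.0502, 0.1459]
tool_rot: [2.442, 1.976, 0.001]
ft_force: [-1.0, 0.7, 5.4]
grip_width: 0.25
grip_force: 35.0
```

View pics/s9c.png

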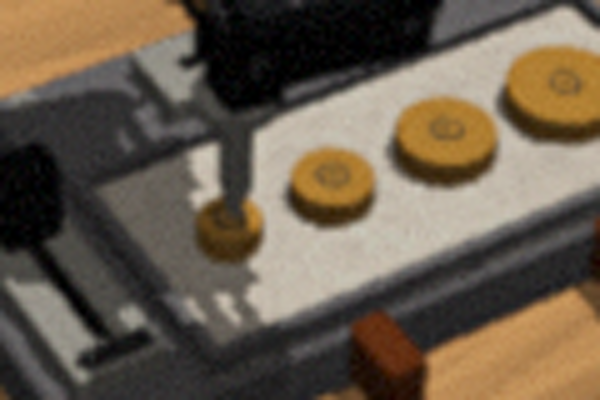

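The tip at crop (234,215) touches within the ring, about 1.5 mm from the mark at (231,211). The other marks are at crop (333,175), (447,128) and (565,82).

```bash
python3 - <<'E'
from h import *
for u,v in((316,267.5),(336.6,260),(359.4,250.6),(383,241.4),(316.8,268)):print(plane('scene',u,v,.054))
go(.5835,-.001,.146)
E
python3 -m crank '[{"tx":0,"ty":0,"tz":-12,"turn":0},{"tx":0,"ty":0,"tz":-22,"turn":0},{"tx":0,"ty":0,"tz":-22,"turn":0}]'
python3 g.py .5832 -.001 .152 -12
```

```text
[ 0.58033745 -0.05260328  0.054     ]
[ 0.58534624 -0.00463543  0.054     ]
[0.58833737 0.05250116 0.054     ]
[0.59292653 0.11315603 0.054     ]
[ 0.58245282 -0.05207438  0.054     ]
t=45.2 pos [580.7 -50.2 145.8] yaw -12.0 tilt [0.001 0.   ] j7 0.07 F [-1.5 -0.5  6.1] -> [48.7 -7.5 -0.1] turn 0.00
time: 45.58
position: [0.5812, -0.0502, 0.1684]
tool_rot: [2.441, 1.976, 0.003]
ft_force: [-0.2, -0.5, -0.8]
grip_width: 0.248
grip_force: 35.0
t=45.6 pos [581.2 -50.2 168.4] yaw -12.0 tilt [0.002 0.   ] j7 0.05 F [-0.2 -0.5 -0.8] -> [48.6 -8.3 16.4] turn -0.01
```

```bash
python3 -m crank '[{"tx":24,"ty":-4,"tz":0,"turn":0},{"tx":48,"ty":-8,"tz":0,"turn":0},{"tx":48,"ty":-8,"tz":8,"turn":0},{"tx":48,"ty":-8,"tz":16,"turn":0},{"tx":48,"ty":-8,"tz":16,"turn":0}]'
python3 -m crank '[{"tx":0,"ty":0,"tz":0,"turn":0},{"tx":0,"ty":0,"tz":0,"turn":0}]'
python3 g.py .5835 -.0014 .146 -12
```

```text
time: 46.2
position: [0.5818, -0.003, 0.1504]
tool_rot: [-2.444, -1.974, 0.003]
ft_force: [0.0, 0.1, -1.7]
grip_width: 0.247
grip_force: 35.0
time: 46.45
position: [0.5829, -0.002, 0.1517]
tool_rot: [2.443, 1.975, 0.001]
ft_force: [-0.3, -0.3, -1.8]
grip_width: 0.252
grip_force: 35.0
t=46.5 pos [582.9  -2.  151.7] yaw -12.1 tilt [0.001 0.   ] j7 -0.03 F [-0.3 -0.3 -1.8] -> [0.8 0.5 5.7] turn -0.02
```

```bash
python3 -m crank '[{"tx":0.6,"ty":0.5,"tz":2,"turn":0},{"tx":0.6,"ty":0.5,"tz":4,"turn":0},{"tx":0.6,"ty":0.5,"tz":5,"turn":0},{"tx":0.6,"ty":0.5,"tz":6,"turn":0},{"tx":0.6,"ty":0.5,"tz":6,"turn":0}]'
python3 -m crank '[{"tx":0,"ty":0,"tz":0.5,"turn":0},{"tx":0,"ty":0,"tz":1,"turn":0},{"tx":0,"ty":0,"tz":1,"turn":0}]'
```

```text
time: 47.08
position: [0.5834, -0.001, 0.1459]
tool_rot: [-2.442, -1.976, -0.001]
ft_force: [-1.7, 0.7, 3.6]
grip_width: 0.251
grip_force: 35.0
time: 47.45
position: [0.5835, -0.0011, 0.1457]
tool_rot: [-2.442, -1.976, -0.001]
ft_force: [-3.8, -0.2, 8.7]
grip_width: 0.245
grip_force: 35.0
```

```bash
python3 -m crank '[{"tx":0,"ty":0,"tz":-0.6,"turn":0},{"tx":0,"ty":0,"tz":-0.6,"turn":0},{"tx":0,"ty":0,"tz":-0.6,"turn":0},{"tx":0,"ty":0,"tz":-0.6,"turn":0},{"tx":0,"ty":0,"tz":-0.6,"turn":0}]'
python3 -m crank '[{"tx":0,"ty":0,"tz":0,"turn":0},{"tx":0,"ty":0,"tz":0,"turn":0},{"tx":0,"ty":0,"tz":0,"turn":0},{"tx":0,"ty":0,"tz":0,"turn":0}]'
python3 - <<'E'
from h import *
im,d=save('scene','s10')
cv2.imwrite('pics/s10c.png',cv2.resize(im[225:305,270:390,::-1],None,fx=5,fy=5,interpolation=cv2.INTER_CUBIC))
E
```

```text
time: 48.08
position: [0.5834, -0.001, 0.1458]
tool_rot: [-2.442, -1.976, -0.001]
ft_force: [-3.2, -0.0, 6.2]
grip_width: 0.247
grip_force: 35.0
time: 48.58
position: [0.5834, -0.001, 0.1458]
tool_rot: [-2.442, -1.976, -0.001]
ft_force: [-2.7, 0.4, 8.1]
grip_width: 0.25
grip_force: 35.0
```

View pics/s10c.png

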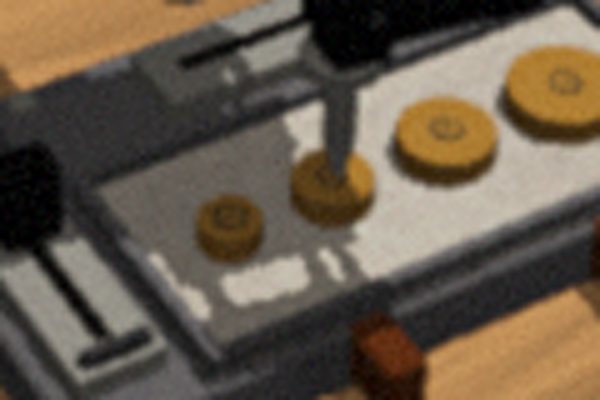

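The tip at (338,180) is about 2–3 mm off the mark centre at (332,176), mostly in x. I'll lift and re-touch, corrected.

```bash
python3 -m crank '[{"tx":0,"ty":0,"tz":-6,"turn":0},{"tx":-1,"ty":-2,"tz":-6,"turn":0},{"tx":-1,"ty":-2,"tz":-3,"turn":0},{"tx":-1,"ty":-2,"tz":-1.5,"turn":0},{"tx":-1,"ty":-2,"tz":-0.5,"turn":0}]'
python3 -m crank '[{"tx":0,"ty":0,"tz":0,"turn":0},{"tx":0,"ty":0,"tz":0,"turn":0},{"tx":0,"ty":0,"tz":0,"turn":0},{"tx":0,"ty":0,"tz":0,"turn":0},{"tx":0,"ty":0,"tz":0,"turn":0}]'
python3 -m crank '[{"tx":0,"ty":0,"tz":0,"turn":0},{"tx":0,"ty":0,"tz":0,"turn":0}]'
python3 -m crank '[{"tx":0,"ty":0,"tz":-12,"turn":0},{"tx":0,"ty":0,"tz":-20,"turn":0},{"tx":0,"ty":0,"tz":-20,"turn":0}]'
python3 g.py .585 .0549 .152 -12
```

```text
time: 49.25
position: [0.5811, -0.0016, 0.1459]
tool_rot: [-2.442, -1.976, 0.0]
ft_force: [-2.7, -1.1, 5.7]
grip_width: 0.252
grip_force: 35.0
time: 49.88
position: [0.5811, -0.0016, 0.1459]
tool_rot: [-2.442, -1.976, -0.0]
ft_force: [-2.7, 0.7, 4.9]
grip_width: 0.249
grip_force: 35.0
time: 50.12
position: [0.5811, -0.0016, 0.1459]
tool_rot: [-2.442, -1.976, -0.0]
ft_force: [-2.5, 0.2, 4.8]
grip_width: 0.252
grip_force: 35.0
time: 50.5
position: [0.5819, -0.0017, 0.1664]
tool_rot: [2.441, 1.976, 0.003]
ft_force: [-0.9, 0.5, -1.5]
grip_width: 0.252
grip_force: 35.0
t=50.5 pos [581.9  -1.7 166.4] yaw -12.0 tilt [0.002 0.   ] j7 -0.04 F [-0.9  0.5 -1.5] -> [56.  -8.8 14.4] turn -0.01
```

```bash
python3 -m crank '[{"tx":28,"ty":-4,"tz":0,"turn":0},{"tx":56,"ty":-8.5,"tz":0,"turn":0},{"tx":56,"ty":-8.5,"tz":8,"turn":0},{"tx":56,"ty":-8.5,"tz":14,"turn":0},{"tx":56,"ty":-8.5,"tz":14,"turn":0}]'
python3 -m crank '[{"tx":0,"ty":0,"tz":0,"turn":0},{"tx":0,"ty":0,"tz":0,"turn":0}]'
python3 g.py .585 .0549 .146 -12
```

```text
time: 51.12
position: [0.5839, 0.0534, 0.1507]
tool_rot: [-2.444, -1.974, 0.003]
ft_force: [-0.6, -0.6, -0.8]
grip_width: 0.251
grip_force: 35.0
time: 51.38
position: [0.5847, 0.0544, 0.1518]
tool_rot: [2.443, 1.975, 0.001]
ft_force: [-0.5, 0.2, -2.1]
grip_width: 0.249
grip_force: 35.0
t=51.4 pos [584.7  54.4 151.8] yaw -12.1 tilt [0.001 0.   ] j7 -0.12 F [-0.5  0.2 -2.1] -> [0.5 0.2 5.8] turn -0.02
```

```bash
python3 -m crank '[{"tx":0,"ty":0,"tz":2,"turn":0},{"tx":0,"ty":0,"tz":4,"turn":0},{"tx":0,"ty":0,"tz":5,"turn":0},{"tx":0,"ty":0,"tz":6,"turn":0},{"tx":0,"ty":0,"tz":6.3,"turn":0}]'
python3 -m crank '[{"tx":0,"ty":0,"tz":0,"turn":0},{"tx":0,"ty":0,"tz":0,"turn":0},{"tx":0,"ty":0,"tz":0,"turn":0},{"tx":0,"ty":0,"tz":0,"turn":0},{"tx":0,"ty":0,"tz":0,"turn":0}]'
python3 - <<'E'
from h import *
im,d=save('scene','s11')
cv2.imwrite('pics/s11c.png',cv2.resize(im[225:285,330:410,::-1],None,fx=7,fy=7,interpolation=cv2.INTER_CUBIC))
E
```

```text
time: 52.0
position: [0.5846, 0.0549, 0.1459]
tool_rot: [-2.442, -1.976, -0.001]
ft_force: [-3.2, -0.2, 4.7]
grip_width: 0.251
grip_force: 35.0
time: 52.62
position: [0.5846, 0.0549, 0.1459]
tool_rot: [-2.442, -1.976, -0.001]
ft_force: [-2.8, 1.2, 5.9]
grip_width: 0.249
grip_force: 35.0
```

View pics/s11c.png

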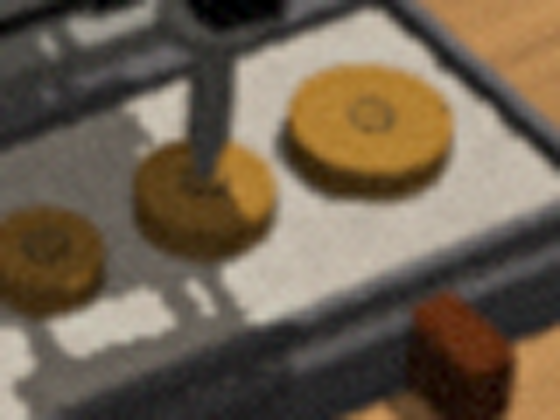

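The tip at (205,180) is right on the mark (206,179). Now the largest blank.

```bash
python3 -m crank '[{"tx":0,"ty":0,"tz":0,"turn":0},{"tx":0,"ty":0,"tz":0,"turn":0},{"tx":0,"ty":0,"tz":0,"turn":0}]'
python3 -m crank '[{"tx":0,"ty":0,"tz":-12,"turn":0},{"tx":0,"ty":0,"tz":-20,"turn":0},{"tx":0,"ty":0,"tz":-20,"turn":0}]'
python3 g.py .5890 .1155 .152 -12
```

```text
time: 53.05
position: [0.5846, 0.055, 0.1459]
tool_rot: [-2.442, -1.976, -0.001]
ft_force: [-2.0, -0.7, 4.9]
grip_width: 0.249
grip_force: 35.0
time: 53.42
position: [0.5852, 0.055, 0.1661]
tool_rot: [2.442, 1.976, 0.003]
ft_force: [0.5, -0.7, -1.5]
grip_width: 0.247
grip_force: 35.0
t=53.4 pos [585.2  55.  166.1] yaw -12.0 tilt [0.002 0.001] j7 -0.13 F [ 0.5 -0.7 -1.5] -> [60.  -8.9 14.2] turn -0.01
```

```bash
python3 -m crank '[{"tx":30,"ty":-4.5,"tz":0,"turn":0},{"tx":60,"ty":-8.7,"tz":0,"turn":0},{"tx":60,"ty":-8.7,"tz":8,"turn":0},{"tx":60,"ty":-8.7,"tz":14,"turn":0},{"tx":60,"ty":-8.7,"tz":14,"turn":0}]'
python3 -m crank '[{"tx":0,"ty":0,"tz":0,"turn":0},{"tx":0,"ty":0,"tz":0,"turn":0}]'
python3 - <<'E'
from h import *
go(.589,.1155,.146,-12)
marks('top',.054)
E
```

```text
time: 54.05
position: [0.588, 0.1138, 0.1505]
tool_rot: [-2.444, -1.974, 0.003]
ft_force: [-0.4, -0.7, -1.5]
grip_width: 0.251
grip_force: 35.0
time: 54.3
position: [0.5888, 0.1149, 0.1515]
tool_rot: [2.443, 1.975, 0.001]
ft_force: [-0.1, 0.5, -1.9]
grip_width: 0.252
grip_force: 35.0
t=54.3 pos [588.8 114.9 151.5] yaw -12.1 tilt [0.001 0.   ] j7 -0.22 F [-0.1  0.5 -1.9] -> [0.6 0.1 5.5] turn -0.02
top c 581.2 -51.7 D 23.6 24.3 px [364. 211.] bbox (359, 206, 11, 11)
top c 584.7 -2.0 D 31.9 32.7 px [341. 210.] bbox (334, 203, 15, 15)
```

```bash
python3 -m crank '[{"tx":0,"ty":0,"tz":2,"turn":0},{"tx":0,"ty":0,"tz":4,"turn":0},{"tx":0,"ty":0,"tz":5,"turn":0},{"tx":0,"ty":0,"tz":6,"turn":0},{"tx":0,"ty":0,"tz":6,"turn":0}]'
python3 -m crank '[{"tx":0,"ty":0,"tz":0.2,"turn":0},{"tx":0,"ty":0,"tz":0.2,"turn":0},{"tx":0,"ty":0,"tz":0.2,"turn":0},{"tx":0,"ty":0,"tz":0.2,"turn":0},{"tx":0,"ty":0,"tz":0.2,"turn":0}]'
python3 -m crank '[{"tx":0,"ty":0,"tz":0,"turn":0},{"tx":0,"ty":0,"tz":0,"turn":0},{"tx":0,"ty":0,"tz":0,"turn":0}]'
python3 - <<'E'
from h import *
im,d=save('scene','s12')
cv2.imwrite('pics/s12c.png',cv2.resize(im[225:285,330:410,::-1],None,fx=7,fy=7,interpolation=cv2.INTER_CUBIC))
E
```

```text
time: 54.98
position: [0.5886, 0.1154, 0.1459]
tool_rot: [-2.442, -1.976, -0.001]
ft_force: [-2.9, 0.8, 4.1]
grip_width: 0.252
grip_force: 35.0
time: 55.6
position: [0.5886, 0.1155, 0.1458]
tool_rot: [-2.442, -1.976, -0.001]
ft_force: [-2.7, -0.1, 6.2]
grip_width: 0.253
grip_force: 35.0
time: 55.98
position: [0.5886, 0.1155, 0.1458]
tool_rot: [-2.442, -1.976, -0.001]
ft_force: [-2.1, -0.6, 5.9]
grip_width: 0.253
grip_force: 35.0
```

View pics/s12c.png

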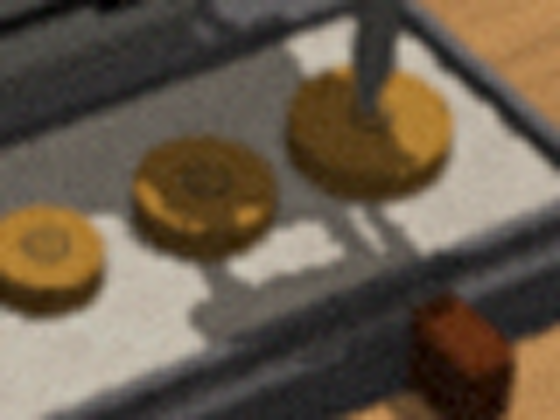

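The tip at (368,113) is on the mark (372,115). Now hang the stylus back in the fork.

```bash
python3 -m crank '[{"tx":0,"ty":0,"tz":-25,"turn":0},{"tx":0,"ty":0,"tz":-70,"turn":0},{"tx":30,"ty":-20,"tz":-75,"turn":0},{"tx":80,"ty":-60,"tz":-75,"turn":0},{"tx":120,"ty":-100,"tz":-75,"turn":0}]'
python3 g.py .4354 .3677 .22 -12
```

```text
time: 56.65
position: [0.515, 0.2555, 0.2197]
tool_rot: [2.442, 1.976, 0.002]
ft_force: [1.1, 0.5, -1.8]
grip_width: 0.253
grip_force: 35.0
t=56.6 pos [515.  255.5 219.7] yaw -12.1 tilt [0.001 0.001] j7 -0.58 F [ 1.1  0.5 -1.8] -> [  93.1 -101.3   -0.3] turn -0.01
```

```bash
python3 -m crank '[{"tx":40,"ty":-44,"tz":0,"turn":0},{"tx":80,"ty":-86,"tz":0,"turn":0},{"tx":93,"ty":-101,"tz":0,"turn":0},{"tx":93,"ty":-101,"tz":0,"turn":0},{"tx":93,"ty":-101,"tz":0,"turn":0}]'
python3 g.py .4356 .3675 .13 -12
```

```text
time: 57.28
position: [0.4381, 0.3634, 0.22]
tool_rot: [2.444, 1.971, 0.0]
ft_force: [0.4, 0.6, -1.4]
grip_width: 0.255
grip_force: 35.0
t=57.3 pos [438.1 363.4 220. ] yaw -12.2 tilt [ 0.001 -0.001] j7 -0.84 F [ 0.4  0.6 -1.4] -> [ 3.5 -3.4 90. ] turn -0.05
```

```bash
python3 -m crank '[{"tx":0,"ty":0,"tz":20,"turn":0},{"tx":0,"ty":0,"tz":40,"turn":0},{"tx":0,"ty":0,"tz":40,"turn":0},{"tx":0,"ty":0,"tz":40,"turn":0}]'
python3 g.py .4356 .3675 .13 -12
```

```text
time: 57.78
position: [0.4377, 0.3647, 0.1809]
tool_rot: [2.444, 1.973, 0.002]
ft_force: [0.4, -0.1, -1.7]
grip_width: 0.25
grip_force: 35.0
t=57.8 pos [437.7 364.7 180.9] yaw -12.2 tilt [0.001 0.001] j7 -0.82 F [ 0.4 -0.1 -1.7] -> [ 2.2 -2.7 50.9] turn -0.04
```

```bash
python3 -m crank '[{"tx":2.2,"ty":-2.6,"tz":0,"turn":0},{"tx":2.2,"ty":-2.6,"tz":0,"turn":0},{"tx":2.2,"ty":-2.6,"tz":25,"turn":0},{"tx":2.2,"ty":-2.6,"tz":50,"turn":0},{"tx":2.2,"ty":-2.6,"tz":62,"turn":0}]'
python3 -m crank '[{"tx":0,"ty":0,"tz":0,"turn":0},{"tx":0,"ty":0,"tz":0,"turn":0}]'
python3 g.py .4356 .3675 .107 -12
```

```text
time: 58.4
position: [0.4337, 0.3681, 0.117]
tool_rot: [2.442, 1.977, -0.002]
ft_force: [0.6, 0.2, -1.0]
grip_width: 0.248
grip_force: 35.0
time: 58.65
position: [0.4349, 0.3689, 0.1191]
tool_rot: [-2.442, -1.976, -0.003]
ft_force: [1.2, -0.4, -1.6]
grip_width: 0.25
grip_force: 35.0
t=58.6 pos [434.9 368.9 119.1] yaw -12.0 tilt [0.001 0.001] j7 -0.78 F [ 1.2 -0.4 -1.6] -> [-1.2  0.9 12.1] turn -0.01
```

```bash
python3 -m crank '[{"tx":-1,"ty":0.8,"tz":4,"turn":0},{"tx":-1,"ty":0.8,"tz":8,"turn":0},{"tx":-1,"ty":0.8,"tz":11,"turn":0},{"tx":-1,"ty":0.8,"tz":11,"turn":0},{"tx":-1,"ty":0.8,"tz":11,"turn":0}]'
python3 -m crank '[{"tx":0,"ty":0,"tz":0.5,"turn":0},{"tx":0,"ty":0,"tz":1,"turn":0},{"tx":0,"ty":0,"tz":1,"turn":0}]'
```

```text
time: 59.28
position: [0.4349, 0.3672, 0.1075]
tool_rot: [-2.442, -1.976, 0.0]
ft_force: [-2.1, -1.4, 5.5]
grip_width: 0.253
grip_force: 35.0
time: 59.65
position: [0.4349, 0.3672, 0.1075]
tool_rot: [-2.442, -1.975, 0.0]
ft_force: [-4.1, -2.2, 12.0]
grip_width: 0.25
grip_force: 35.0
```

Collar seated. Release and rise.

```bash
python3 -m crank '[{"tx":0,"ty":0,"tz":-1.5,"turn":0},{"tx":0,"ty":0,"tz":-1.5,"turn":0}]'
python3 -m crank '[{"tx":0,"ty":0,"tz":0,"turn":0},{"tx":0,"ty":0,"tz":0,"turn":0},{"tx":0,"ty":0,"tz":0,"turn":0},{"tx":0,"ty":0,"tz":0,"turn":0}]' 45
python3 -m crank '[{"tx":0,"ty":0,"tz":-40,"turn":0},{"tx":0,"ty":0,"tz":-80,"turn":0},{"tx":0,"ty":0,"tz":-110,"turn":0},{"tx":-60,"ty":10,"tz":-110,"turn":0},{"tx":-110,"ty":20,"tz":-110,"turn":0}]' 45
python3 - <<'E'
from h import *
im,d=save('wrist','w13');P=cloud('wrist',im,d)
s=(abs(P[...,0]-.437)<.05)&(abs(P[...,1]-.367)<.05)
for lo,hi in((.1,.14),):
    k=s&(P[...,2]>lo)&(P[...,2]<hi)
    if k.any():print(lo,k.sum(),P[k].mean(0),P[k].max(0),cv2.minAreaRect((P[k][:,:2]*1000).astype(np.float32)))
go(.5398,-.1235,.2,-93.8)
E
```

```text
time: 59.9
position: [0.4351, 0.3674, 0.1076]
tool_rot: [2.442, 1.976, 0.001]
ft_force: [0.1, -0.5, 1.6]
grip_width: 0.253
grip_force: 35.0
time: 60.4
position: [0.4349, 0.3672, 0.1075]
tool_rot: [2.442, 1.976, 0.0]
ft_force: [0.3, 0.4, -1.0]
grip_width: 0.506
grip_force: 0.0
time: 61.02
position: [0.4318, 0.2537, 0.2178]
tool_rot: [2.442, 1.976, 0.001]
ft_force: [0.1, 0.7, 1.6]
grip_width: 0.517
grip_force: 0.0
0.1 2172 [0.43641401 0.35695753 0.12758234] [0.44828835 0.37059133 0.13341852] ((435.9119567871094, 358.2271423339844), (21.94012451171875, 21.958524703979492), 77.73272705078125)
t=61.1 pos [432.6 245.7 217.4] yaw -12.5 tilt [-0.002 -0.002] j7 -0.79 F [ 0.8 -7.  -1.3] -> [-337.2  184.8   18.1] turn 16.25
```

```bash
python3 g.py .497 -.1205 .2 -3.8;python3 -m crank '[{"tx":-60,"ty":-4,"tz":0,"turn":0},{"tx":-120,"ty":-8,"tz":0,"turn":0},{"tx":-180,"ty":-12,"tz":0,"turn":-0.5},{"tx":-240,"ty":-12,"tz":0,"turn":-1},{"tx":-300,"ty":-12,"tz":0,"turn":-1.6}]' 0 20
python3 g.py .497 -.1205 .15 -3.8
```

```text
t=61.1 pos [432.6 245.7 217.4] yaw -12.5 tilt [-0.002 -0.002] j7 -0.79 F [ 0.8 -7.  -1.3] -> [-343.5  142.3   18.2] turn -1.75
time: 61.7
position: [0.3776, 0.0431, 0.2199]
tool_rot: [-2.34, -2.095, -0.009]
ft_force: [-0.4, 0.0, -0.7]
grip_width: 0.051
grip_force: 0.0
t=61.7 pos [377.6  43.1 219.9] yaw -6.3 tilt [0.004 0.004] j7 -0.41 F [-0.4  0.  -0.7] -> [-149.8  136.5   69.6] turn -0.50
```

```bash
python3 -m crank '[{"tx":-10,"ty":50,"tz":0,"turn":-0.2},{"tx":-50,"ty":90,"tz":0,"turn":-0.4},{"tx":-100,"ty":126,"tz":0,"turn":-0.4},{"tx":-150,"ty":136,"tz":40,"turn":-0.4},{"tx":-150,"ty":136,"tz":70,"turn":-0.4}]' 0 20
python3 -m crank '[{"tx":0,"ty":0,"tz":0,"turn":0},{"tx":0,"ty":0,"tz":0,"turn":0},{"tx":0,"ty":0,"tz":0,"turn":0}]'
python3 - <<'E'
from h import *
im,d=ctrl.get_image('top');P=cloud('top',im,d)
print([(np.round(r['xyz'],4).tolist(),round(r['confidence'],2)) for r in ctrl.mark_of('top','feed_top')][:2])
go(.497,-.1205,.074,-3.8)
E
```

```text
time: 62.32
position: [0.4963, -0.1252, 0.1486]
tool_rot: [2.312, 2.124, 0.005]
ft_force: [0.1, 1.0, 0.5]
grip_width: 0.004
grip_force: 0.0
time: 62.7
position: [0.4976, -0.1195, 0.1509]
tool_rot: [2.303, 2.136, 0.01]
ft_force: [0.4, 0.0, -0.1]
grip_width: 0.009
grip_force: 0.0
[]
t=62.8 pos [ 497.2 -119.7  150.5] yaw -4.3 tilt [0.005 0.004] j7 0.18 F [-1.1 -0.5 -0.6] -> [-1.2 -0.5 76.5] turn -0.11
```

```bash
python3 -m crank '[{"tx":-1,"ty":0,"tz":40,"turn":0},{"tx":-1,"ty":0,"tz":70,"turn":0},{"tx":-1,"ty":0,"tz":76,"turn":0},{"tx":-1,"ty":0,"tz":76,"turn":0}]'
python3 -m crank '[{"tx":0,"ty":15,"tz":0,"turn":0},{"tx":0,"ty":30,"tz":0,"turn":0},{"tx":0,"ty":42,"tz":0,"turn":0},{"tx":0,"ty":54,"tz":0,"turn":0},{"tx":0,"ty":64,"tz":0,"turn":0}]'
python3 -m crank '[{"tx":0,"ty":6,"tz":0,"turn":0},{"tx":0,"ty":10,"tz":0,"turn":0},{"tx":0,"ty":10,"tz":0,"turn":0}]'
```

```text
time: 63.3
position: [0.4971, -0.1209, 0.074]
tool_rot: [-2.305, -2.135, -0.007]
ft_force: [0.4, -0.6, 0.0]
grip_width: 0.006
grip_force: 0.0
time: 63.92
position: [0.5611, -0.1259, 0.0734]
tool_rot: [-2.305, -2.134, -0.006]
ft_force: [-2.2, 0.4, 1.5]
grip_width: 0.008
grip_force: 1.0
time: 64.3
position: [0.5705, -0.1269, 0.0734]
tool_rot: [-2.305, -2.134, -0.007]
ft_force: [0.4, -0.3, -0.4]
grip_width: 0.002
grip_force: 0.0
```

```bash
python3 -m crank '[{"tx":0,"ty":4,"tz":0,"turn":0},{"tx":0,"ty":8,"tz":0,"turn":0},{"tx":0,"ty":12,"tz":0,"turn":0},{"tx":0,"ty":15,"tz":0,"turn":0},{"tx":0,"ty":15,"tz":0,"turn":0}]'
python3 -m crank '[{"tx":0,"ty":3,"tz":0,"turn":0},{"tx":0,"ty":6,"tz":0,"turn":0},{"tx":0,"ty":8,"tz":0,"turn":0},{"tx":0,"ty":8,"tz":0,"turn":0}]'
```

```text
time: 64.92
position: [0.5743, -0.1272, 0.0732]
tool_rot: [-2.291, -2.117, 0.013]
ft_force: [-33.6, 5.4, 28.7]
grip_width: 0.005
grip_force: 19.9
time: 65.42
position: [0.5749, -0.1273, 0.0733]
tool_rot: [-2.281, -2.107, 0.026]
ft_force: [-55.6, 9.4, 47.8]
grip_width: 0.003
grip_force: 32.3
```

```bash
python3 -m crank '[{"tx":0,"ty":-20,"tz":0,"turn":0},{"tx":0,"ty":-35,"tz":0,"turn":0},{"tx":0,"ty":-35,"tz":-40,"turn":0},{"tx":0,"ty":-35,"tz":-100,"turn":0},{"tx":0,"ty":-35,"tz":-150,"turn":0}]'
python3 -m crank '[{"tx":-60,"ty":0,"tz":0,"turn":0},{"tx":-120,"ty":0,"tz":0,"turn":0},{"tx":-180,"ty":0,"tz":0,"turn":0},{"tx":-180,"ty":0,"tz":0,"turn":0},{"tx":-180,"ty":0,"tz":0,"turn":0}]'
python3 - <<'E'
from h import *
im,d=save('top','t14');P=cloud('top',im,d)
for nm,x,y,z,h in(('lock',.489,.087,.088,.012),('feed',.6,-.125,.088,.012),('knob',.637,.296,.089,.012),('stylus',.436,.366,.126,.012)):
    s=(abs(P[...,0]-x)<.03)&(abs(P[...,1]-y)<.03)&(abs(P[...,2]-z)<h)
    print(nm,s.sum(),P[s].mean(0) if s.any() else 0)
for q in('feed_top','leg_knob','tin','jar','mug','vee','brush','driver'):print(q,[(np.round(r['xyz'],4).tolist(),round(r['confidence'],2)) for r in ctrl.mark_of('top',q)][:2])
marks('top',.054);go(.5,-.2,.2)
E
```

```text
time: 66.05
position: [0.5587, -0.1265, 0.2258]
tool_rot: [2.304, 2.133, 0.009]
ft_force: [1.1, -0.2, -0.4]
grip_width: 0.004
grip_force: 0.0
time: 66.68
position: [0.5445, -0.3055, 0.2226]
tool_rot: [-2.305, -2.134, -0.007]
ft_force: [-0.1, 0.6, -0.6]
grip_width: 0.007
grip_force: 0.0
lock 119 [0.49252981 0.08724749 0.08737573]
feed 127 [ 0.59728637 -0.12566134  0.08652899]
knob 64 [0.63889381 0.29562898 0.08691819]
stylus 132 [0.43786449 0.36582281 0.12890781]
feed_top [([0.5993, -0.1326, 0.088], 0.56)]
leg_knob [([0.6362, 0.2951, 0.0861], 0.6)]
tin [([0.713, -0.2595, 0.001], 0.85)]
jar [([0.3737, 0.2073, -0.0027], 0.83)]
mug [([0.6281, 0.4375, -0.0031], 0.73)]
vee [([0.3764, 0.06, 0.0002], 0.61)]
brush [([0.2829, 0.378, 0.0023], 0.88)]
driver []
top c 581.2 -51.7 D 23.6 24.3 px [364. 211.] bbox (359, 206, 11, 11)
top c 584.7 -2.0 D 31.9 32.7 px [341. 210.] bbox (334, 203, 15, 15)
top c 588.5 54.4 D 39.0 41.4 px [316. 209.] bbox (307, 200, 18, 19)
top c 592.6 115.3 D 47.8 50.0 px [288. 208.] bbox (277, 197, 23, 23)
t=67.2 pos [ 544.3 -305.3  222.9] yaw -4.4 tilt [0.003 0.003] j7 0.59 F [-0.3 -0.1 -0.2] -> [101.6 -52.3  23.1] turn 0.00
```

View pics/t14.png

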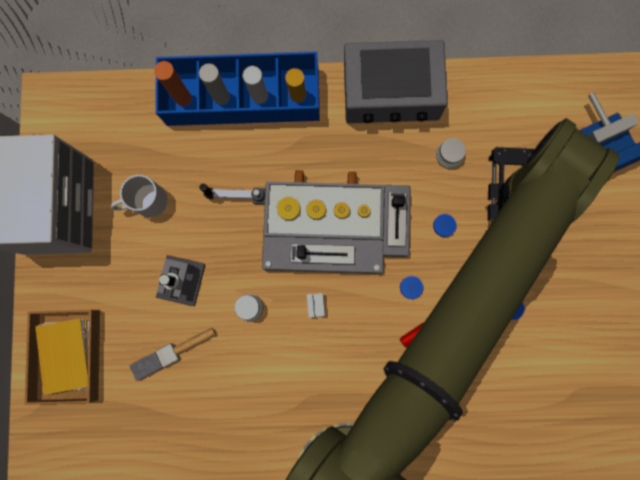

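The final view shows the lock at the left end (301,251), feed at the far end (398,200), leg out at (208,190), the four blanks in the bed, the stylus in the fork (168,281) and the bystanders where they were.

```bash
python3 -c "
from bench import ctrl
print(ctrl.close_job())"
```

```text
the job is handed in; nothing more can be done
None
```

I handed the job in at about 67 s with every step done in order; no verdict came back, the touch on the smallest blank was about 3 mm off its mark, and my last push on the feed selector reached about 56 N sideways through the fingers.

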